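# Clearing the heel bench

## Robot

A 6-joint arm with a two-finger parallel gripper is mounted at the origin on the work surface. World frame = base frame: x ahead of the robot, y to its left, z up, the work surface at z = 0. Lengths are in m, angles in rad, forces in N, time in s.
With the tool pointing down it reaches from about 0.35 to 0.85 m from the base axis. Payload 8.1 kg.
Tool frame: the origin (TCP) lies midway between the tips of the shut fingers; the grasp point (between the pads) lies 19 mm behind it (robot.tcp_to_grasp is the distance from the TCP to the grasp point, in m); x points along the fingers, y is the direction in which the jaws open and shut, and the axes are right-handed (so a half turn about x gives the same grasp; the last joint's range is limited). The gripper opens to 93 mm and grips with 3 to 60 N. Pads are 15 mm wide; open, the fingers measure 128 mm over their backs; the gripper's body (75 mm by 188 mm) begins 65 mm behind the grasp point.
Start: joints at [1.12, 0.13, 1.488, -0, 1.523, -0.085], TCP at [0.215, 0.56, 0.219] pointing down, gripper open.
Joint ranges: [-2.96, 2.96], [-0.89, 2.26], [0.02, 2.5], [-1.34, 4.48], [0, 2.73], [-2.66, 2.66]. Speed limits (rad/s): [2.39, 2.39, 2.79, 3.14, 3.14, 3.14].

## Interface

Orientations are given as a rotation vector (axis times angle).
In Python, from plant import robot gives the robot as it stands.
- The arm moves only by the tool play_rows, never from a script. Its argument "plan" is a list of rows, each an object with "slide": the shift along the world's x, y, z as a fraction of full scale, a list of three; "roll": the turn about the world's z as a fraction of full scale; "fingers": the gripper command: -1 is shut, 1 is fully open, values between are in proportion. A call has 1 to 20 rows; each row shifts and turns the commanded pose from where the row before left it; what a row does not reach is not made up. Full scale, the value 1, is 30 mm for a shift and 8 degrees for a turn. A row lasts 1/8 s, in which the tool goes at most 62.5 mm and 10.7 degrees, less where a joint would pass 70% of its speed; a pose out of reach is approached as far as the arm can. A call with a number of a shift or a turn outside -1 to 1 is refused whole. A call with a gripper value outside its range is refused whole. The fingers move at their own pace and stop on an object; "squeeze" is the grip in N (left out, the last holds). Time passes only in rows, so rows that do not move let the fingers close. It gives the time, the measured TCP pose, the force and the opening at its end, in the units of the state.
- robot.read_state(): the state, without advancing time (a new reading comes with each control period).
- robot.read_camera(name): name is "scene" or "top" or "wrist"; returns the picture (384x512x3 uint8, red, green, blue); there is no depth.
- robot.get_calibration(name): a dict with "fx", "fy", "cx", "cy" (pixels), "R" (3x3) and "t" (3): a world point X has camera coordinates R X + t; the wrist camera has in their place "T_tool_cam" (4x4, takes a point from camera to tool coordinates, whose origin is the TCP and whose axes are the tool frame's). Camera axes: x right, y down, z forward; pixel columns grow to the right and rows downward; lengths in m; the calibration is good to about 2 mm. A picture is of the moment at which its call begins: read the wrist's pose just before it. get_calibration takes no time and is no camera call.
- robot.close_job(): hands the job in, once; it reports no verdict.
Trained networks look in the newest picture that a camera, given by its name, has taken for a name from the list of things; names that differ only in an ending like _2 or _b are one class to them, and where a whole thing is asked for, a point or a joint stands for the part that bears it (a point fixed in the world has none). Each returns a list of dicts, best first, with "p" (0 to 1); they miss things now and then, are a little off and sometimes report something else, mostly with a low value. They report only what shows in the picture. A call takes as long as a camera call.
- robot.boxes_of(camera, target): "extent" ([centre column, centre row, width, height] in pixels, round what is visible of it).
- robot.regions_of(camera, target): "region" (384x512 bool, what is visible of it) and "extent" ([centre column, centre row, width, height] in pixels, round what is visible of it).
- robot.mark_of(camera, target): "point" ([column, row] in pixels: a listed point, or the origin of a listed thing).
The state is a dict: "t": time; "q": joint angles; "dq": joint speeds; "joint_torque": joint torques, N m; "tool_pos": TCP position; "orientation": TCP orientation; "force": force on the tool from outside, world axes, zero at the start; "wrist_torque": the same for the moment, N m; "opening": finger opening in m.
Only numpy, scipy, OpenCV 4.12 (cv2) and the standard library are available. Lean on these libraries where they do the work, as an engineer would, in place of code of your own. Each camera call takes 0.05 s, during which the arm holds its last target.

## Task

Clear the mixed handful of repair parts off the bench: lay the loose large heel and the loose small heel each flat on the floor of the tray that stocks its own size, and stand the loose thread spool upright in the tray of spools. Put both steel clamping flanges on the flange post, discs down and hubs up, the larger one underneath, fully down on its seat, and the smaller one resting on it.

Things in the scene. Friction and masses are not known exactly. Their poses are not given: they have to be found in the camera images.
- gents_heel: Loose large (gents') heel of black moulded rubber, D-shaped: 62 mm long (its x) by 56 mm wide (its y) by 22 mm thick, about 75 g. The straight edge is at -x; the sides are parallel from there to x = +3 mm, then a half-round of 28 mm radius to x = +31 mm. Lies flat at any yaw, its five nail holes with small steel washers on top. Origin: centre of the underside.
- ladies_heel: Loose small (ladies') heel of the same black rubber and D shape: 40 mm long (its x) by 34 mm wide (its y) by 22 mm thick, about 30 g. The straight edge is at -x; parallel sides to x = +3 mm, then a half-round of 17 mm radius. Lies flat at any yaw. Origin: centre of the underside.
- spool: Loose full spool of brown waxed thread with pale wooden ends, a cylinder of 46 mm diameter and 48 mm height, about 70 g, standing upright. Origin: centre of the underside; z up along its axis.
- large_flange: Loose larger steel clamping flange of the finishing machine, about 0.38 kg, lying disc down and hub up: disc 84 mm diameter and 8 mm thick, on it a hub 41 mm in diameter that rises to 26 mm above the underside; a 19 mm bore runs right through on the axis. Origin: on the axis at the underside of the disc; z up through the hub.
- small_flange: Loose smaller steel clamping flange, about 0.20 kg, lying disc down and hub up: disc 62 mm diameter and 7 mm thick, hub 33 mm in diameter that rises to 23 mm above the underside, the same 19 mm bore. Origin: on the axis at the underside of the disc; z up through the hub.
- gents_tray: Fixed open plywood tray, 168 mm (its x) by 156 (y) by 30 high, walls and floor 6 mm thick, turned up to 17 degrees. Origin: centre of its underside. Stocked with three fixed black large heels along its far (+x) wall, from x = +18 mm on, up to 50 mm above the bench. The rest of the floor (x -78 to +16, y -72 to +72 mm) is free for the loose one.
- ladies_tray: Fixed open plywood tray, 168 mm (its x) by 156 (y) by 30 high, walls and floor 6 mm thick, turned up to 17 degrees. Origin: centre of its underside. Stocked with four fixed black small heels along its far (+x) wall, from x = +33 mm on, up to 50 mm above the bench. The floor from x -78 to +30, y -72 to +72 mm, is free.
- spool_tray: Fixed open plywood tray, 168 mm (its x) by 156 (y) by 30 high, walls and floor 6 mm thick, turned up to 17 degrees. Origin: centre of its underside. Stocked with three fixed spools standing along its far (+x) wall, from x = +28 mm on, tops 54 mm above the bench. The floor from x -78 to +25, y -72 to +72 mm, is free.
- flange_post: Fixed flange post: round green cast base, 110 mm diameter, with a dark flat seat (92 mm) 16 mm above the bench and a bright upright spigot, 16 mm diameter up to 66 mm above the bench, tapering to 8 mm at its top at 76 mm. Origin: on the spigot axis at bench height; z up. Undersides when stacked: large flange at 16 mm, small flange on its hub at 42 mm.

How it is judged:
By the outcome, as a careful person would: the job done as asked, in the order asked, and still so for the second after the job is handed in, with the robot touching nothing.
It also fails if it takes over 131 s, if anything falls off the work surface, if the arm or the gripper's body presses on something with over 40 N, if the wrist force passes 120 N, or if a joint passes its speed limit or range.

## Working session

There is one attempt and no reset: what is moved stays moved. The work goes in short steps, Python scripts to look and compute and a tool call to move; the robot and the scene stay as the last step left them, time stands still between calls to the robot, and variables do not carry over. Pictures are saved under pics/ and viewed, and the job is handed in when it is done.

Besides the shell and the picture viewer there is one more tool, called after "Request:" by a JSON object that holds its "fn" and its "kwargs". play_rows: Moves the arm, as the interface text tells. Its arguments: {"type":"object","properties":{"plan":{"type":"array","items":{"type":"object","properties":{"slide":{"type":"array","items":{"type":"number","minimum":-1,"maximum":1}},"roll":{"type":"number","minimum":-1,"maximum":1},"fingers":{"type":"number"}}}},"squeeze":{"type":"number"}},"required":["plan"]}

```bash
ls; mkdir -p pics; python3 - <<'E'
from plant import robot
import cv2
s=robot.read_state();print({k:s[k] for k in('t','tool_pos','orientation','opening','force')})
print(robot.tcp_to_grasp)
for c in('scene','top','wrist'):
    im=robot.read_camera(c);cv2.imwrite(f'pics/{c}0.png',im[:,:,::-1])
    print(c,robot.get_calibration(c))
E
```

```text
pics
{'t': 0.0, 'tool_pos': array([0.21436576, 0.55979212, 0.21756415]), 'orientation': array([ 0.28559864,  1.55215514, -0.28845356]), 'opening': 0.09322008962959379, 'force': array([ 0.00610997, -0.46736292, -0.21241303])}
0.0188
scene {'fx': 377.53624210084865, 'fy': 377.53624210084865, 'cx': 249.35664322298175, 'cy': 189.99768599678214, 'R': array([[ 0.39584631,  0.91827467,  0.00879371],
       [ 0.6787873 , -0.28613258, -0.67629575],
       [-0.61850909,  0.27367823, -0.73657771]]), 't': array([-0.1891161 , -0.31424245,  1.40327628])}
top {'fx': 438.0808844714328, 'fy': 438.0808844714328, 'cx': 251.70036868340043, 'cy': 192.32419601222963, 'R': array([[-0.10882573, -0.99405419, -0.00363728],
       [-0.97388215,  0.10734944, -0.20007411],
       [ 0.19927497, -0.01823093, -0.97977401]]), 't': array([0.03859707, 0.48369162, 0.98100094])}
wrist {'fx': 299.8426790177298, 'fy': 299.8426790177298, 'cx': 254.8673922014378, 'cy': 193.03863150624713, 'T_tool_cam': array([[-7.04016090e-04, -2.90818202e-01,  9.56778071e-01,
        -1.65360463e-01],
       [ 9.99999382e-01,  6.18304661e-04,  9.23756441e-04,
        -2.52948520e-04],
       [-8.60225529e-04,  9.56778130e-01,  2.90817588e-01,
        -8.12587980e-02],
       [ 0.00000000e+00,  0.00000000e+00,  0.00000000e+00,
         1.00000000e+00]])}
```

View pics/top0.png

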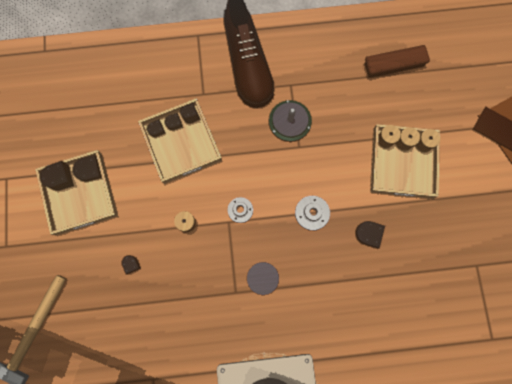

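View pics/scene0.png

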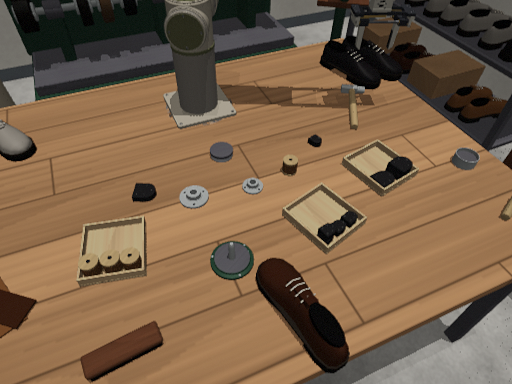

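```bash
python3 - <<'E'
from plant import robot
import numpy as np
for n in 'gents_heel ladies_heel spool large_flange small_flange gents_tray ladies_tray spool_tray flange_post'.split():
  for c in('top','scene'):
    print(n,c,[(round(d['p'],2),np.round(d['point'],1).tolist()) for d in robot.mark_of(c,n)][:4],[(round(d['p'],2),np.round(d['extent'],1).tolist()) for d in robot.regions_of(c,n)][:4])
E
```

```text
gents_heel top [(0.97, [369.5, 231.8]), (0.34, [312.6, 212.8])] [(0.6, [370.6, 232.8, 28.5, 31.4])]
gents_heel scene [] [(0.83, [143.6, 193.9, 27.1, 20.9])]
ladies_heel top [(0.52, [134.0, 262.6])] [(0.5, [130.2, 265.1, 14.7, 19.1])]
ladies_heel scene [(0.65, [317.5, 140.3]), (0.46, [196.2, 202.4])] [(0.63, [316.6, 140.4, 16.1, 12.9])]
spool top [(0.74, [190.0, 219.6])] [(0.91, [187.5, 222.2, 24.0, 25.1])]
spool scene [(0.57, [289.5, 168.1])] [(0.52, [290.8, 165.2, 16.1, 22.1]), (0.38, [194.8, 196.6, 28.9, 19.0])]
large_flange top [(0.7, [310.9, 216.6])] [(0.84, [314.1, 213.1, 34.7, 34.3])]
large_flange scene [(0.87, [196.7, 199.0])] [(0.56, [193.5, 197.9, 27.6, 18.6])]
small_flange top [(0.63, [241.5, 206.3])] [(0.78, [240.8, 208.8, 24.8, 27.5])]
small_flange scene [(0.66, [250.2, 186.0])] [(0.84, [251.6, 186.8, 18.8, 19.7])]
gents_tray top [(0.88, [79.1, 193.7]), (0.28, [189.0, 221.7])] [(0.94, [76.0, 192.8, 82.1, 90.8])]
gents_tray scene [(0.69, [378.6, 166.5]), (0.69, [322.7, 219.1])] [(0.77, [381.2, 168.3, 77.1, 56.6])]
ladies_tray top [(0.87, [182.3, 141.8])] [(0.56, [179.2, 142.6, 82.7, 81.1])]
ladies_tray scene [(0.69, [321.0, 219.2])] [(0.77, [324.0, 217.1, 85.2, 66.4])]
spool_tray top [(0.74, [403.7, 162.8])] [(0.94, [405.3, 160.7, 72.0, 72.0])]
spool_tray scene [(0.72, [114.9, 248.7])] [(0.86, [113.7, 251.1, 71.6, 69.5]), (0.35, [232.6, 261.3, 39.2, 38.6])]
flange_post top [] [(0.63, [289.4, 123.1, 49.0, 40.8]), (0.48, [370.7, 236.6, 29.8, 30.4])]
flange_post scene [(0.75, [235.2, 260.8])] [(0.6, [233.6, 260.8, 41.9, 38.0])]
```

```bash
cat > h.py <<'E'
from plant import robot
import numpy as np, cv2
from scipy.spatial.transform import Rotation as Ro
def cam(c):
    k=robot.get_calibration(c)
    K=np.array([[k['fx'],0,k['cx']],[0,k['fy'],k['cy']],[0,0,1]])
    if c=='wrist':
        s=robot.read_state()
        T=np.eye(4);T[:3,:3]=Ro.from_rotvec(s['orientation']).as_matrix();T[:3,3]=s['tool_pos']
        M=np.linalg.inv(T@k['T_tool_cam']);return K,M[:3,:3],M[:3,3]
    return K,np.array(k['R']),np.array(k['t'])
def unp(C,uv,z):
    K,R,t=C; uv=np.atleast_2d(np.array(uv,float))
    d=np.linalg.solve(K,np.c_[uv,np.ones(len(uv))].T); d=(R.T@d).T; o=-R.T@t
    return (o+d*((z-o[2])/d[:,2])[:,None])[:,:2]
def proj(C,X):
    K,R,t=C; X=np.atleast_2d(X); p=(K@(R@X.T+t[:,None])).T; return p[:,:2]/p[:,2:]
def yaw():
    m=Ro.from_rotvec(robot.read_state()['orientation']).as_matrix(); return np.degrees(np.arctan2(m[1,1],m[0,1])), m
def model(n):
    # silhouette point cloud (outline extrusions)
    a=np.linspace(0,2*np.pi,60)
    c=lambda r,z:np.c_[r*np.cos(a),r*np.sin(a),0*a+z]
    def D(L,W):
        b=np.linspace(-np.pi/2,np.pi/2,30);r=W/2
        o=np.r_[[[-L/2,-r]],np.c_[3e-3+r*np.cos(b),r*np.sin(b)],[[-L/2,r]]]
        return np.r_[np.c_[o,0*o[:,0]],np.c_[o,0*o[:,0]+.022]]
    if n=='gents_heel':return D(.062,.056)
    if n=='ladies_heel':return D(.040,.034)
    if n=='spool':return np.r_[c(.023,0),c(.023,.048)]
    if n=='large_flange':return np.r_[c(.042,0),c(.042,.008),c(.0205,.026)]
    if n=='small_flange':return np.r_[c(.031,0),c(.031,.007),c(.0165,.023)]
    if 'tray' in n:
        x,y=.084,.078;return np.array([[i*x,j*y,k] for i in(-1,1) for j in(-1,1) for k in(0,.03)])
    if n=='flange_post':return np.r_[c(.055,0),c(.055,.012),c(.046,.016)]
def best(c,n):
    return robot.regions_of(c,n)
def fit(C,mask,n,x0,z=0,sym=False):
    from scipy.optimize import minimize
    P=model(n);m=mask.astype(np.uint8)
    S=8
    ys,xs=np.where(m);u0,u1,v0,v1=xs.min()-15,xs.max()+15,ys.min()-15,ys.max()+15
    big=cv2.resize(m[max(v0,0):v1,max(u0,0):u1],None,fx=S,fy=S,interpolation=cv2.INTER_NEAREST)
    off=np.array([max(u0,0),max(v0,0)])
    def cost(p):
        th=p[2]*30 if not sym else 0
        X=np.c_[P[:,0]*np.cos(th)-P[:,1]*np.sin(th)+p[0],P[:,0]*np.sin(th)+P[:,1]*np.cos(th)+p[1],P[:,2]+z]
        uv=(proj(C,X)-off+.5)*S
        h=cv2.convexHull(uv.astype(np.float32)).astype(np.int32)
        im=np.zeros_like(big);cv2.fillConvexPoly(im,h,1)
        return np.logical_xor(im,big).sum()/big.sum()
    b=None
    for th in ([0] if sym else np.arange(0,2*np.pi,np.pi/6)):
        p0=np.array([x0[0],x0[1],th/30])
        r=minimize(cost,p0,method='Nelder-Mead',options=dict(initial_simplex=p0+np.array([[0,0,0],[.01,0,0],[0,.01,0],[0,0,.01]]),xatol=1e-4,fatol=1e-4))
        if b is None or r.fun<b.fun:b=r
    return b.x[0],b.x[1],np.degrees(b.x[2]*30),b.fun
E
python3 - <<'E'
from h import *
for n in 'gents_heel ladies_heel spool large_flange small_flange gents_tray ladies_tray spool_tray flange_post'.split():
  for c in('top','scene'):
    C=cam(c)
    r=robot.regions_of(c,n)
    if not r: print(n,c,None);continue
    r=r[0];x0=unp(C,r['extent'][:2],.01)[0]
    print(n,c,round(r['p'],2),np.round(x0,3),np.round(fit(C,r['region'],n,x0,sym=('heel' not in n and 'tray' not in n)),4))
print(robot.read_state()['t'])
E
```

```text
gents_heel top 0.6 [ 0.363 -0.287] [ 0.364  -0.2813 65.2126  0.0739]
gents_heel scene 0.83 [ 0.369 -0.286] [ 0.3595 -0.28   66.2583  0.0667]
ladies_heel top 0.5 [0.35  0.289] [ 0.3537  0.2905 17.9503  0.067 ]
ladies_heel scene 0.63 [0.355 0.297] [  0.3491   0.2912 245.4245   0.2472]
spool top 0.91 [0.437 0.147] [0.4356 0.1504 3.4356 0.0591]
spool scene 0.52 [0.427 0.162] [0.4338 0.1531 1.4607 0.1101]
large_flange top 0.84 [ 0.425 -0.16 ] [ 0.4284 -0.1551 -7.2151  0.0714]
large_flange scene 0.56 [ 0.44  -0.158] [ 0.427  -0.1529 11.221   0.0662]
small_flange top 0.78 [0.455 0.016] [0.4545 0.0189 2.0298 0.1052]
small_flange scene 0.84 [0.464 0.013] [0.4531 0.0194 9.2232 0.063 ]
gents_tray top 0.94 [0.539 0.412] [ 0.539   0.4093 11.6734  0.0233]
gents_tray scene 0.77 [0.549 0.414] [5.393000e-01 4.121000e-01 1.912823e+02 3.500000e-02]
ladies_tray top 0.56 [0.639 0.151] [ 0.6422  0.149  16.2986  0.0185]
ladies_tray scene 0.77 [0.646 0.151] [ 0.6427  0.1501 15.5743  0.0199]
spool_tray top 0.94 [ 0.531 -0.402] [ 5.288000e-01 -3.974000e-01  1.676551e+02  2.920000e-02]
spool_tray scene 0.86 [ 0.533 -0.398] [ 5.282000e-01 -3.960000e-01  1.679595e+02  2.490000e-02]
flange_post top 0.63 [ 0.66  -0.129] [ 0.667  -0.1309 -1.254   0.0517]
flange_post scene 0.6 [ 0.678 -0.129] [ 0.669  -0.131  12.966   0.0449]
2.85
```

```bash
python3 - <<'E'
from h import *
print(yaw(), robot.read_state()['q'])
E
```

```text
(np.float64(69.04033136630115), array([[ 8.93277883e-06,  3.57710699e-01,  9.33832456e-01],
       [-1.85159982e-05,  9.33832456e-01, -3.57710699e-01],
       [-1.00000000e+00, -1.40954895e-05,  1.49650894e-05]])) [ 1.11959569e+00  1.30374480e-01  1.48820971e+00 -1.61310628e-05
  1.52302123e+00 -8.53846379e-02]
```

Request:
{"fn": "play_rows", "kwargs": {"plan": [{"slide":[0.8,-1,0],"roll":-1,"fingers":1},{"slide":[0.8,-1,0],"roll":-1,"fingers":1},{"slide":[0.8,-1,0],"roll":-1,"fingers":1},{"slide":[0.8,-1,0],"roll":-1,"fingers":1},{"slide":[0.8,-1,0],"roll":-1,"fingers":1},{"slide":[0.8,-1,0],"roll":-1,"fingers":1},{"slide":[0.8,-1,0],"roll":-1,"fingers":1},{"slide":[0.8,-1,0],"roll":-1,"fingers":1},{"slide":[0.8,-1,0],"roll":-1,"fingers":1},{"slide":[0.8,-1,0],"roll":-1,"fingers":1},{"slide":[-0.15,-1,-0.3],"roll":-0.175,"fingers":1},{"slide":[-0.15,-1,-0.3],"roll":-0.175,"fingers":1},{"slide":[-0.15,-1,-0.3],"roll":-0.175,"fingers":1},{"slide":[-0.15,-1,-0.3],"roll":-0.175,"fingers":1},{"slide":[-0.15,-1,-0.3],"roll":-0.175,"fingers":1},{"slide":[-0.15,-1,-0.3],"roll":-0.175,"fingers":1},{"slide":[-0.15,-1,-0.3],"roll":-0.175,"fingers":1},{"slide":[-0.15,-1,-0.3],"roll":-0.175,"fingers":1},{"slide":[-0.15,-1,-0.3],"roll":-0.175,"fingers":1},{"slide":[-0.15,-1,-0.3],"roll":-0.175,"fingers":1}], "squeeze": 20}}

```text
t: 5.35
tool_pos: [0.4095, -0.0407, 0.1286]
orientation: [1.523, 0.97, -1.522]
force: [0.4, -0.5, 0.4]
opening: 0.0927
```

Request:
{"fn": "play_rows", "kwargs": {"plan": [{"slide":[-0.2,-1,0],"fingers":1},{"slide":[-0.2,-1,0],"fingers":1},{"slide":[-0.2,-1,0],"fingers":1},{"slide":[-0.2,-1,0],"fingers":1},{"slide":[-0.2,-1,0],"fingers":1},{"slide":[-0.2,-1,0],"fingers":1},{"slide":[-0.2,-1,0],"fingers":1},{"slide":[-0.2,-1,0],"fingers":1},{"slide":[-0.07,-0.2,0],"fingers":1},{"fingers":1},{"fingers":1}]}}

```text
$.plan[0]: bad value
```

```bash
cat > look.py <<'E'
import sys
from h import *
name=sys.argv[1]; tgts=sys.argv[2:]
s=robot.read_state();im=robot.read_camera('wrist');cv2.imwrite(f'pics/{name}.png',im[:,:,::-1])
C=cam('wrist');print(s['t'],s['tool_pos'].round(4),'yaw',round(yaw()[0],2),'op',round(s['opening'],4),'F',s['force'].round(1))
for n in tgts:
    for r in robot.regions_of('wrist',n)[:2]:
        x0=unp(C,r['extent'][:2],.01)[0]
        print(n,round(r['p'],2),np.round(r['extent'],0),np.round(fit(C,r['region'],n,x0,sym=('heel' not in n and 'tray' not in n)),4))
E
python3 look.py w1 gents_heel
```

```text
5.35 [ 0.4095 -0.0407  0.1286] yaw -25.1 op 0.0927 F [ 0.4 -0.5  0.4]
gents_heel 0.94 [306. 359.  44.  14.] [ 0.4102 -0.3535 22.9183  1.    ]
```

View pics/w1.png

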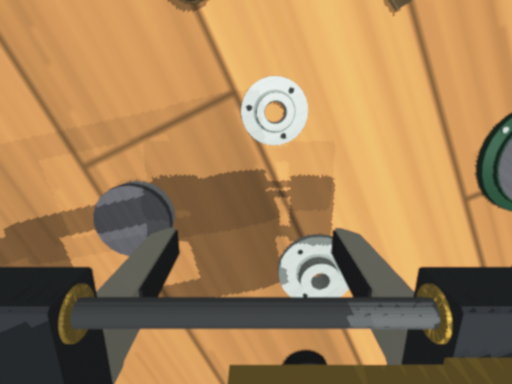

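Request:
{"fn": "play_rows", "kwargs": {"plan": [{"slide":[-0.2,-1,0],"roll":0,"fingers":1},{"slide":[-0.2,-1,0],"roll":0,"fingers":1},{"slide":[-0.2,-1,0],"roll":0,"fingers":1},{"slide":[-0.2,-1,0],"roll":0,"fingers":1},{"slide":[-0.2,-1,0],"roll":0,"fingers":1},{"slide":[-0.2,-1,0],"roll":0,"fingers":1},{"slide":[-0.2,-1,0],"roll":0,"fingers":1},{"slide":[-0.2,-1,0],"roll":0,"fingers":1},{"slide":[-0.07,-0.2,0],"roll":0,"fingers":1},{"slide":[0,0,0],"roll":0,"fingers":1},{"slide":[0,0,0],"roll":0,"fingers":1}]}}

```text
t: 6.82
tool_pos: [0.3599, -0.2847, 0.1286]
orientation: [1.522, 0.972, -1.522]
force: [0.1, 0.9, -0.2]
opening: 0.0929
```

```bash
python3 look.py w2 gents_heel
```

```text
6.825 [ 0.3599 -0.2847  0.1286] yaw -24.9 op 0.0929 F [ 0.1  0.9 -0.2]
gents_heel 0.71 [260. 186.  57.  69.] [ 3.64600e-01 -2.81700e-01  6.62155e+01  3.64000e-02]
```

View pics/w2.png

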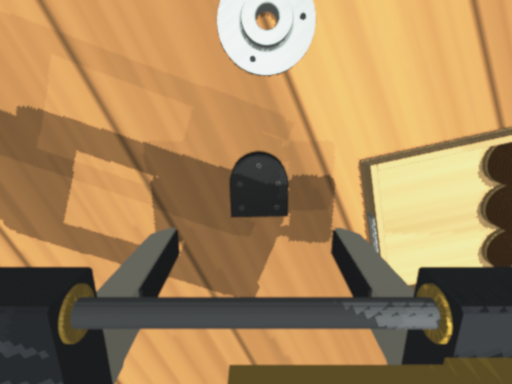

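Request:
{"fn": "play_rows", "kwargs": {"plan": [{"slide":[0.06,-0.08,-1],"roll":0,"fingers":1},{"slide":[0,0,-1],"roll":0,"fingers":1},{"slide":[0,0,-1],"roll":0,"fingers":1},{"slide":[0,0,-1],"roll":0,"fingers":1},{"slide":[0,0,-0.12],"roll":0,"fingers":1},{"slide":[0,0,0],"roll":0,"fingers":1},{"slide":[0,0,0],"roll":0,"fingers":-0.2},{"slide":[0,0,0],"roll":0,"fingers":-0.2},{"slide":[0,0,0],"roll":0,"fingers":-0.2},{"slide":[0,0,0],"roll":0,"fingers":-0.2},{"slide":[0,0,0],"roll":0,"fingers":-0.2},{"slide":[0,0,0],"roll":0,"fingers":-0.2}], "squeeze": 20}}

```text
t: 8.43
tool_pos: [0.3614, -0.2882, 0.0053]
orientation: [1.522, 0.97, -1.522]
force: [-1.2, 0.9, 4.3]
opening: 0.0559
```

Request:
{"fn": "play_rows", "kwargs": {"plan": [{"slide":[0,0,0.5],"roll":0,"fingers":-0.2},{"slide":[0,0,1],"roll":0,"fingers":-0.2},{"slide":[0,0,1],"roll":0,"fingers":-0.2},{"slide":[0,0,1],"roll":0,"fingers":-0.2},{"slide":[0.22,1,0.5],"roll":0.8,"fingers":-0.2},{"slide":[0.22,1,0],"roll":0.8,"fingers":-0.2},{"slide":[0.22,1,0],"roll":0.8,"fingers":-0.2},{"slide":[0.22,1,0],"roll":0.8,"fingers":-0.2},{"slide":[0.22,1,0],"roll":0.8,"fingers":-0.2},{"slide":[0.22,1,0],"roll":0.8,"fingers":-0.2},{"slide":[0.22,1,0],"roll":0.8,"fingers":-0.2},{"slide":[0.22,1,0],"roll":0.8,"fingers":-0.2},{"slide":[0.22,1,0],"roll":0.8,"fingers":-0.2},{"slide":[0.22,1,0],"roll":0.8,"fingers":-0.2},{"slide":[0.22,1,0],"roll":0.8,"fingers":-0.2},{"slide":[0.22,1,0],"roll":0.8,"fingers":-0.2},{"slide":[0.22,1,0],"roll":0.8,"fingers":-0.2},{"slide":[0.22,1,0],"roll":0.8,"fingers":-0.2},{"slide":[0.22,1,0],"roll":0.8,"fingers":-0.2},{"slide":[0.22,1,0],"roll":0.8,"fingers":-0.2}]}}

```text
t: 10.92
tool_pos: [0.467, 0.193, 0.1259]
orientation: [0.169, 1.564, -0.169]
force: [0.8, -0.2, -1.4]
opening: 0.0559
```

Request:
{"fn": "play_rows", "kwargs": {"plan": [{"slide":[0.22,1,0],"roll":0.43,"fingers":-0.2},{"slide":[0.22,1,0],"roll":0.43,"fingers":-0.2},{"slide":[0.22,1,0],"roll":0.43,"fingers":-0.2},{"slide":[0.22,1,0],"roll":0.43,"fingers":-0.2},{"slide":[0.22,1,0],"roll":0.43,"fingers":-0.2},{"slide":[0.22,1,0],"roll":0.43,"fingers":-0.2},{"slide":[0.22,1,0],"roll":0.43,"fingers":-0.2},{"slide":[0,0.1,0],"roll":0,"fingers":-0.2},{"slide":[0,0,0],"roll":0,"fingers":-0.2}]}}

```text
t: 12.05
tool_pos: [0.5128, 0.4046, 0.1252]
orientation: [-0.158, 1.565, 0.157]
force: [0.1, -0.5, -1.1]
opening: 0.0559
```

```bash
python3 look.py w3 gents_tray
```

```text
12.05 [0.5128 0.4046 0.1252] yaw 101.48 op 0.0559 F [ 0.1 -0.5 -1.1]
gents_tray 0.69 [255. 216. 184. 170.] [  0.4393   0.3872 191.7062   0.5328]
```

View pics/w3.png

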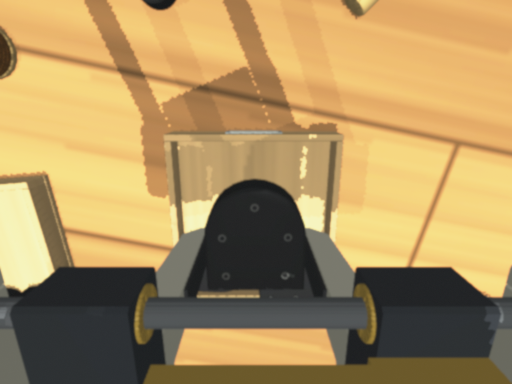

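Request:
{"fn": "play_rows", "kwargs": {"plan": [{"slide":[0.02,0.02,-1],"roll":0,"fingers":-0.2},{"slide":[0,0,-1],"roll":0,"fingers":-0.2},{"slide":[0,0,-1],"roll":0,"fingers":-0.2},{"slide":[0,0,-0.5],"roll":0,"fingers":-0.2},{"slide":[0,0,-0.28],"roll":0,"fingers":-0.2},{"slide":[0,0,0],"roll":0,"fingers":-0.2},{"slide":[0,0,0],"roll":0,"fingers":0.6},{"slide":[0,0,0],"roll":0,"fingers":0.6},{"slide":[0,0,0],"roll":0,"fingers":0.6}]}}

```text
t: 13.28
tool_pos: [0.514, 0.4058, 0.0122]
orientation: [-0.158, 1.564, 0.158]
force: [0.3, -0.5, 0.3]
opening: 0.0738
```

Request:
{"fn": "play_rows", "kwargs": {"plan": [{"slide":[0,0,1],"roll":0,"fingers":0.6},{"slide":[0,0,1],"roll":0,"fingers":0.6},{"slide":[0,0,1],"roll":0,"fingers":0.6},{"slide":[0,0,0.8],"roll":0,"fingers":0.6},{"slide":[-0.9,-0.64,0],"roll":0.13,"fingers":0.6},{"slide":[-0.9,-0.64,0],"roll":0.13,"fingers":0.6},{"slide":[-0.9,-0.64,0],"roll":0.13,"fingers":0.6},{"slide":[-0.9,-0.64,0],"roll":0.13,"fingers":0.6},{"slide":[-0.9,-0.64,0],"roll":0.13,"fingers":0.6},{"slide":[-0.9,-0.64,0],"roll":0.13,"fingers":0.6},{"slide":[0,0,0],"roll":0,"fingers":0.6},{"slide":[0,0,0],"roll":0,"fingers":0.6}]}}

```text
t: 14.78
tool_pos: [0.3525, 0.2908, 0.1263]
orientation: [-0.242, 1.555, 0.244]
force: [-0.6, -0.0, -0.3]
opening: 0.0741
```

```bash
python3 look.py w4 ladies_heel; python3 - <<'E'
from h import *
im=robot.read_camera('top');cv2.imwrite('pics/t4.png',im[:,:,::-1])
E
```

```text
14.775 [0.3525 0.2908 0.1263] yaw 107.75 op 0.0741 F [-0.6 -0.  -0.3]
ladies_heel 0.79 [252. 193.  40.  43.] [3.564000e-01 2.897000e-01 3.785065e+02 4.660000e-02]
```

View pics/w4.png

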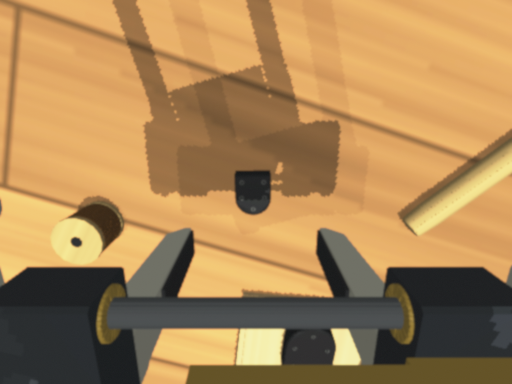

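View pics/t4.png

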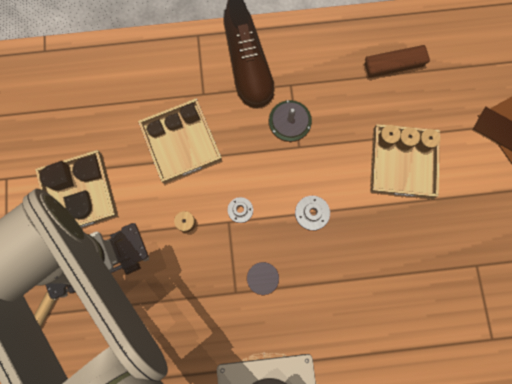

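Request:
{"fn": "play_rows", "kwargs": {"plan": [{"slide":[0,-0.07,-1],"roll":0.09,"fingers":0.6},{"slide":[0,0,-1],"roll":0,"fingers":0.6},{"slide":[0,0,-1],"roll":0,"fingers":0.6},{"slide":[0,0,-1],"roll":0,"fingers":0.6},{"slide":[0,0,-0.04],"roll":0,"fingers":0.6},{"slide":[0,0,0],"roll":0,"fingers":0.6},{"slide":[0,0,0],"roll":0,"fingers":-0.6},{"slide":[0,0,0],"roll":0,"fingers":-0.6},{"slide":[0,0,0],"roll":0,"fingers":-0.6},{"slide":[0,0,0],"roll":0,"fingers":-0.6},{"slide":[0,0,0],"roll":0,"fingers":-0.6}], "squeeze": 15}}

```text
t: 16.3
tool_pos: [0.3517, 0.2882, 0.0045]
orientation: [-0.253, 1.556, 0.253]
force: [0.1, -0.5, 0.9]
opening: 0.0341
```

Request:
{"fn": "play_rows", "kwargs": {"plan": [{"slide":[0,0,0.5],"roll":0,"fingers":-0.6},{"slide":[0,0,1],"roll":0,"fingers":-0.6},{"slide":[0,0,1],"roll":0,"fingers":-0.6},{"slide":[0,0,1],"roll":0,"fingers":-0.6},{"slide":[0.98,-0.54,0.5],"roll":-0.1,"fingers":-0.6},{"slide":[0.98,-0.54,0],"roll":-0.1,"fingers":-0.6},{"slide":[0.98,-0.54,0],"roll":-0.1,"fingers":-0.6},{"slide":[0.98,-0.54,0],"roll":0,"fingers":-0.6},{"slide":[0.98,-0.54,0],"roll":0,"fingers":-0.6},{"slide":[0.98,-0.54,0],"roll":0,"fingers":-0.6},{"slide":[0.98,-0.54,0],"roll":0,"fingers":-0.6},{"slide":[0.98,-0.54,0],"roll":0,"fingers":-0.6},{"slide":[0.97,-0.54,0],"roll":0,"fingers":-0.6},{"slide":[0,0,0],"roll":0,"fingers":-0.6},{"slide":[0,0,0],"roll":0,"fingers":-0.6}]}}

```text
t: 18.18
tool_pos: [0.6155, 0.1427, 0.1248]
orientation: [-0.22, 1.56, 0.22]
force: [-0.6, 0.1, -0.7]
opening: 0.0343
```

```bash
python3 look.py w5
```

```text
18.175 [0.6155 0.1427 0.1248] yaw 106.1 op 0.0343 F [-0.6  0.1 -0.7]
```

View pics/w5.png

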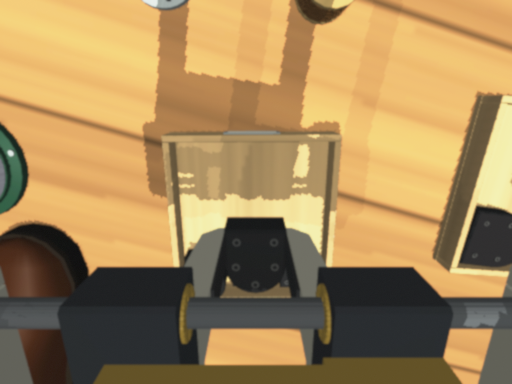

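```bash
python3 - <<'E'
from h import *
C=cam('top')
for z in(0,.06,.1): print(z,unp(C,[(258,107),(272,95),(240,70),(235,85),(228,40)],z).round(3).tolist())
C=cam('scene')
for z in(0,.06,.1): print(z,unp(C,[(258,275),(275,260),(300,285)],z).round(3).tolist())
E
```

```text
0 [[0.715, -0.056], [0.744, -0.095], [0.823, -0.02], [0.782, -0.003], [0.912, 0.002]]
0.06 [[0.691, -0.052], [0.718, -0.09], [0.792, -0.019], [0.754, -0.003], [0.876, 0.002]]
0.1 [[0.674, -0.05], [0.7, -0.086], [0.771, -0.018], [0.735, -0.003], [0.852, 0.002]]
0 [[0.733, -0.087], [0.711, -0.03], [0.798, -0.005]]
0.06 [[0.764, -0.103], [0.744, -0.05], [0.824, -0.027]]
0.1 [[0.785, -0.113], [0.765, -0.063], [0.841, -0.041]]
```

Request:
{"fn": "play_rows", "kwargs": {"plan": [{"slide":[0,-0.03,-1],"roll":0,"fingers":-0.6},{"slide":[0,0,-1],"roll":0,"fingers":-0.6},{"slide":[0,0,-1],"roll":0,"fingers":-0.6},{"slide":[0,0,-0.5],"roll":0,"fingers":-0.6},{"slide":[0,0,-0.27],"roll":0,"fingers":-0.6},{"slide":[0,0,0],"roll":0,"fingers":-0.6},{"slide":[0,0,0],"roll":0,"fingers":0.2},{"slide":[0,0,0],"roll":0,"fingers":0.2},{"slide":[0,0,0],"roll":0,"fingers":0.2},{"slide":[0,0,1],"roll":0,"fingers":0.2},{"slide":[0,0,1],"roll":0,"fingers":0.2},{"slide":[0,0,1],"roll":0,"fingers":0.2},{"slide":[0,0,1],"roll":0,"fingers":0.2},{"slide":[0,0,1],"roll":0,"fingers":0.2}]}}

```text
t: 19.98
tool_pos: [0.616, 0.1415, 0.1625]
orientation: [-0.22, 1.559, 0.22]
force: [0.9, 0.3, -0.7]
opening: 0.0553
```

```bash
python3 look.py w6
```

```text
19.975 [0.616  0.1415 0.1625] yaw 106.08 op 0.0553 F [ 0.9  0.3 -0.7]
```

View pics/w6.png

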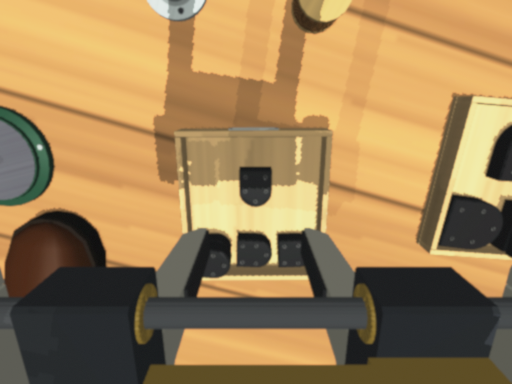

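Request:
{"fn": "play_rows", "kwargs": {"plan": [{"slide":[-0.86,0.04,0],"roll":-0.5,"fingers":1},{"slide":[-0.86,0.04,0],"roll":-0.5,"fingers":1},{"slide":[-0.86,0.04,0],"roll":-0.5,"fingers":1},{"slide":[-0.86,0.05,0],"roll":-0.5,"fingers":1},{"slide":[-0.86,0.05,0],"roll":-0.5,"fingers":1},{"slide":[-0.86,0.05,0],"roll":-0.5,"fingers":1},{"slide":[-0.86,0.05,0],"roll":-0.5,"fingers":1},{"slide":[0,0,0],"roll":0,"fingers":1},{"slide":[0,0,0],"roll":0,"fingers":1}]}}

```text
t: 21.15
tool_pos: [0.4362, 0.1511, 0.1617]
orientation: [0.163, 1.563, -0.162]
force: [0.2, -0.5, -0.5]
opening: 0.0929
```

```bash
python3 look.py w7 spool
```

```text
21.15 [0.4362 0.1511 0.1617] yaw 78.13 op 0.0929 F [ 0.2 -0.5 -0.5]
spool 0.82 [255. 187.  47.  54.] [0.4385 0.1496 4.2446 0.0238]
```

View pics/w7.png

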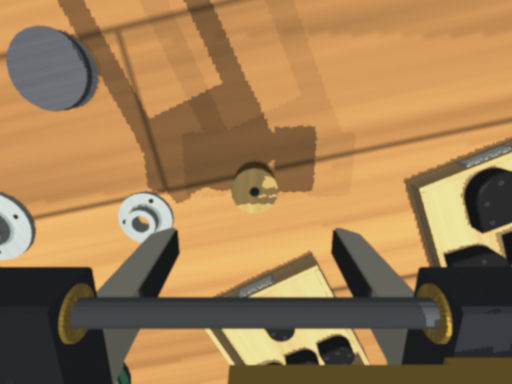

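Request:
{"fn": "play_rows", "kwargs": {"plan": [{"slide":[0.05,-0.03,-1],"roll":0,"fingers":1},{"slide":[0,0,-1],"roll":0,"fingers":1},{"slide":[0,0,-1],"roll":0,"fingers":1},{"slide":[0,0,-1],"roll":0,"fingers":1},{"slide":[0,0,-0.9],"roll":0,"fingers":1},{"slide":[0,0,-0.2],"roll":0,"fingers":1},{"slide":[0,0,0],"roll":0,"fingers":-0.3},{"slide":[0,0,0],"roll":0,"fingers":-0.3},{"slide":[0,0,0],"roll":0,"fingers":-0.3},{"slide":[0,0,0],"roll":0,"fingers":-0.3},{"slide":[0,0,0],"roll":0,"fingers":-0.3},{"slide":[0,0,0],"roll":0,"fingers":-0.3}], "squeeze": 20}}

```text
t: 22.75
tool_pos: [0.4371, 0.1503, 0.0086]
orientation: [0.163, 1.564, -0.163]
force: [-1.1, 0.8, 2.3]
opening: 0.0455
```

Request:
{"fn": "play_rows", "kwargs": {"plan": [{"slide":[0,0,0.5],"roll":0,"fingers":-0.3},{"slide":[0,0,1],"roll":0,"fingers":-0.3},{"slide":[0,0,1],"roll":0,"fingers":-0.3},{"slide":[0,0,1],"roll":0,"fingers":-0.3},{"slide":[0.12,-0.7,0.5],"roll":0,"fingers":-0.3},{"slide":[0.12,-1,0],"roll":0,"fingers":-0.3},{"slide":[0.12,-1,0],"roll":0,"fingers":-0.3},{"slide":[0.12,-1,0],"roll":0,"fingers":-0.3},{"slide":[0.12,-1,0],"roll":0,"fingers":-0.3},{"slide":[0.12,-1,0],"roll":0,"fingers":-0.3},{"slide":[0.12,-1,0],"roll":0,"fingers":-0.3},{"slide":[0.12,-1,0],"roll":0,"fingers":-0.3},{"slide":[0.12,-1,0],"roll":0,"fingers":-0.3},{"slide":[0.12,-1,0],"roll":0,"fingers":-0.3},{"slide":[0.12,-1,0],"roll":0,"fingers":-0.3},{"slide":[0.12,-1,0],"roll":0,"fingers":-0.3},{"slide":[0.12,-1,0],"roll":0,"fingers":-0.3},{"slide":[0.12,-1,0],"roll":0,"fingers":-0.3},{"slide":[0.12,-1,0],"roll":0,"fingers":-0.3},{"slide":[0.12,-1,0],"roll":0,"fingers":-0.3}]}}

```text
t: 25.25
tool_pos: [0.4946, -0.3218, 0.1293]
orientation: [0.163, 1.564, -0.164]
force: [1.2, 0.3, -0.3]
opening: 0.0455
```

Request:
{"fn": "play_rows", "kwargs": {"plan": [{"slide":[0.12,-1,0],"roll":0,"fingers":-0.3},{"slide":[0.04,-0.8,0],"roll":0,"fingers":-0.3},{"slide":[0,-0.53,0],"roll":0,"fingers":-0.3},{"slide":[0,0,0],"roll":0,"fingers":-0.3},{"slide":[0,0,0],"roll":0,"fingers":-0.3}]}}

```text
t: 25.88
tool_pos: [0.4993, -0.3899, 0.1284]
orientation: [0.164, 1.565, -0.163]
force: [-0.2, 0.4, -1.2]
opening: 0.046
```

```bash
python3 look.py w8
```

```text
25.875 [ 0.4993 -0.3899  0.1284] yaw 78.12 op 0.046 F [-0.2  0.4 -1.2]
```

View pics/w8.png

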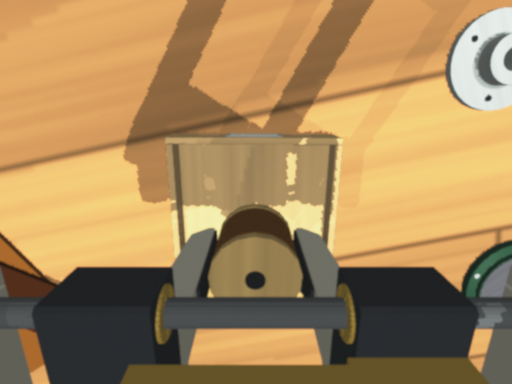

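Request:
{"fn": "play_rows", "kwargs": {"plan": [{"slide":[0,0,-1],"roll":0,"fingers":-0.3},{"slide":[0,0,-1],"roll":0,"fingers":-0.3},{"slide":[0,0,-1],"roll":0,"fingers":-0.3},{"slide":[0,0,-0.5],"roll":0,"fingers":-0.3},{"slide":[0,0,-0.27],"roll":0,"fingers":-0.3},{"slide":[0,0,0],"roll":0,"fingers":-0.3},{"slide":[0,0,0],"roll":0,"fingers":-0.3},{"slide":[0,0,0],"roll":0,"fingers":0.5},{"slide":[0,0,0],"roll":0,"fingers":0.5},{"slide":[0,0,0],"roll":0,"fingers":0.5},{"slide":[0,0,0.5],"roll":0,"fingers":0.5},{"slide":[0,0,1],"roll":0,"fingers":0.5},{"slide":[0,0,1],"roll":0,"fingers":0.5},{"slide":[0,0,1],"roll":0,"fingers":0.5},{"slide":[0,0,1],"roll":0,"fingers":0.5},{"slide":[0,0,0],"roll":0,"fingers":0.5}]}}

```text
t: 27.92
tool_pos: [0.5011, -0.3923, 0.155]
orientation: [0.16, 1.559, -0.167]
force: [1.2, -0.5, 0.1]
opening: 0.0696
```

```bash
python3 look.py w9; python3 - <<'E'
from h import *
im=robot.read_camera('scene');cv2.imwrite('pics/s9.png',im[:,:,::-1])
E
```

```text
27.925 [ 0.5011 -0.3923  0.155 ] yaw 78.08 op 0.0696 F [ 1.2 -0.5  0.1]
```

View pics/w9.png

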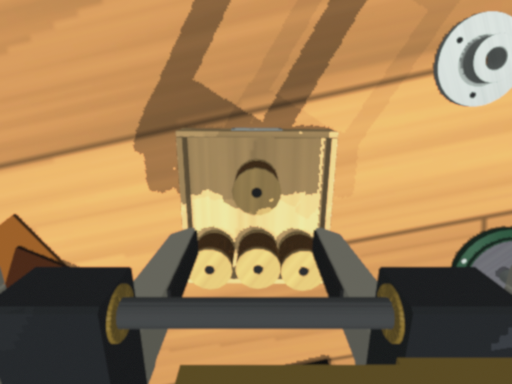

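View pics/s9.png

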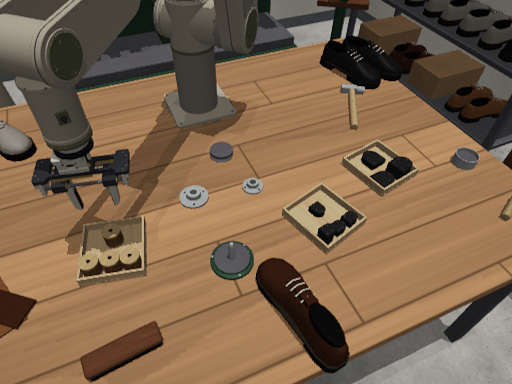

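Request:
{"fn": "play_rows", "kwargs": {"plan": [{"slide":[0.2,0.62,0.03],"roll":-0.98,"fingers":0.5},{"slide":[0.2,0.62,0.03],"roll":-0.98,"fingers":0.5},{"slide":[0.3,0.62,0.03],"roll":-0.98,"fingers":0.5},{"slide":[0.4,0.62,0.03],"roll":-0.98,"fingers":0.5},{"slide":[0.4,0.62,0.03],"roll":-0.98,"fingers":0.5},{"slide":[0.4,0.62,0.03],"roll":-0.98,"fingers":0.5},{"slide":[0.4,0.62,0.03],"roll":-0.98,"fingers":0.5},{"slide":[0.4,0.62,0.03],"roll":-0.98,"fingers":0.5},{"slide":[0.4,0.62,0.03],"roll":-0.98,"fingers":0.5},{"slide":[0.4,0.62,0.03],"roll":-0.98,"fingers":0.5},{"slide":[0.4,0.62,0.03],"roll":-0.98,"fingers":0.5},{"slide":[0.5,0.62,0.03],"roll":-0.98,"fingers":0.5},{"slide":[0.6,0.62,0.03],"roll":-0.98,"fingers":0.5},{"slide":[0.6,0.62,0.03],"roll":-0.98,"fingers":0.5},{"slide":[0,0,0],"roll":0,"fingers":1},{"slide":[0,0,0],"roll":0,"fingers":1},{"slide":[0,0,0],"roll":0,"fingers":1}]}}

```text
t: 30.15
tool_pos: [0.6665, -0.131, 0.1622]
orientation: [1.603, 0.896, -1.604]
force: [0.3, 0.0, -0.6]
opening: 0.0919
```

```bash
python3 look.py w10 flange_post; python3 -c "
from h import *
print(np.degrees(robot.read_state()['q']).round(1),yaw()[1].round(4))"
```

```text
30.15 [ 0.6665 -0.131   0.1622] yaw -31.68 op 0.0919 F [ 0.3  0.  -0.6]
flange_post 0.89 [259. 175. 102. 100.] [ 0.6694 -0.1322 14.3008  0.058 ]
[-15.4  21.4  74.9  -0.   83.7  16.3] [[-3.000e-04  8.509e-01 -5.253e-01]
 [-0.000e+00 -5.253e-01 -8.509e-01]
 [-1.000e+00 -2.000e-04  2.000e-04]]
```

View pics/w10.png

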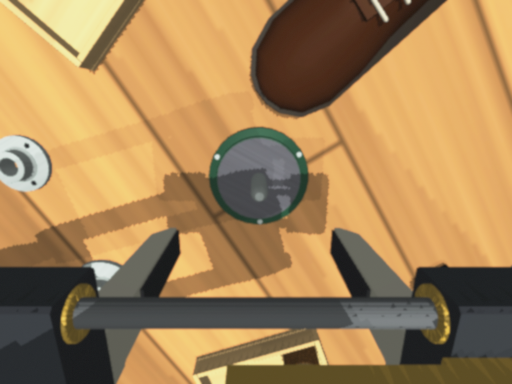

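```bash
python3 - <<'E'
from h import *
im=cv2.imread('pics/w10.png')
cr=im[115:235,200:320];cv2.imwrite('pics/w10z.png',cv2.resize(cr,None,fx=5,fy=5,interpolation=cv2.INTER_NEAREST))
C=cam('wrist')
b,g,r=[im[...,i].astype(int) for i in range(3)]
m=((g-r>15)&(g>b)).astype(np.uint8);m[:110]=0;m[240:]=0;m[:,:190]=0;m[:,330:]=0
# fill: outer hull and inner hole
cs,h=cv2.findContours(m,cv2.RETR_CCOMP,cv2.CHAIN_APPROX_NONE)
for c,hh in sorted(zip(cs,h[0]),key=lambda q:-len(q[0]))[:3]:
    pts=cv2.convexHull(c)[:,0,:] if hh[3]<0 else c[:,0,:]
    print('hole' if hh[3]>=0 else 'outer',len(pts))
    for z in(0,.008,.012,.016):
        w=unp(C,pts,z)
        A=np.c_[2*w,np.ones(len(w))];s=np.linalg.lstsq(A,(w**2).sum(1),rcond=None)[0]
        R=np.sqrt(s[2]+s[0]**2+s[1]**2);print(z,s[:2].round(4),'R',R.round(4),'res',np.std(np.hypot(*(w-s[:2]).T)).round(4))
P=[[.6694,-.1322,.016],[.6694,-.1322,.076]]
print(proj(C,P))
E
```

```text
outer 43
0 [ 0.6701 -0.1331] R 0.0546 res 0.0002
0.008 [ 0.6711 -0.1313] R 0.0533 res 0.0002
0.012 [ 0.6715 -0.1305] R 0.0526 res 0.0002
0.016 [ 0.672  -0.1296] R 0.0519 res 0.0002
[[257.48636172 180.56310382]
 [258.01831158 197.60569048]]
```

View pics/w10z.png

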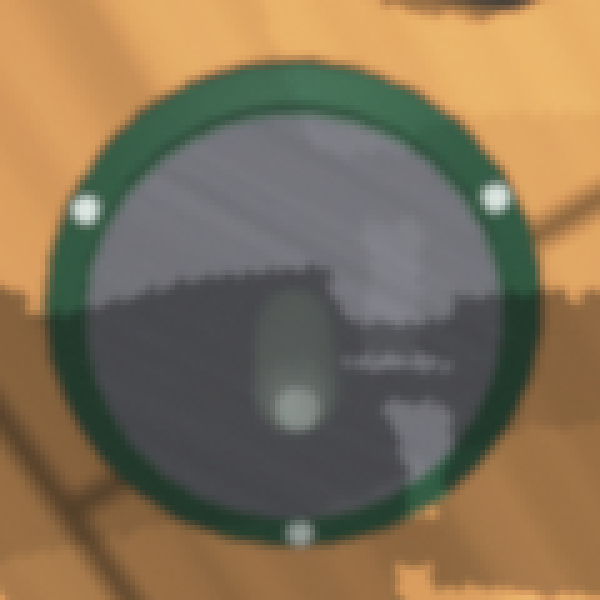

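```bash
python3 - <<'E'
from h import *
C=cam('wrist')
print(unp(C,[(258.7,196.5)],.076),unp(C,[(258.2,177.5)],.016),unp(cam('scene'),[(231,243)],.076))
E
```

```text
[[ 0.67044603 -0.13164214]] [[ 0.67181923 -0.12971417]] [[ 0.66918719 -0.13077907]]
```

Request:
{"fn": "play_rows", "kwargs": {"plan": [{"slide":[0.13,0,-1],"roll":0,"fingers":1},{"slide":[0,0,-1],"roll":0,"fingers":1},{"slide":[0,0,-1],"roll":0,"fingers":1},{"slide":[0,0,-0.4],"roll":0,"fingers":1},{"slide":[0,0,0],"roll":0,"fingers":1},{"slide":[0,0,0],"roll":0,"fingers":1}]}}

```text
t: 31.0
tool_pos: [0.6723, -0.1307, 0.0627]
orientation: [1.605, 0.893, -1.602]
force: [-0.3, 0.5, 0.3]
opening: 0.0925
```

```bash
python3 look.py w11; python3 - <<'E'
from h import *
im=cv2.imread('pics/w11.png')
cv2.imwrite('pics/w11z.png',cv2.resize(im[180:300,180:330],None,fx=5,fy=5,interpolation=cv2.INTER_NEAREST))
s=robot.read_state();print(s['tool_pos'],s['orientation'])
E
```

```text
31.0 [ 0.6723 -0.1307  0.0627] yaw -31.68 op 0.0925 F [-0.3  0.5  0.3]
[ 0.67242953 -0.13070831  0.06288799] [ 1.60507601  0.89260072 -1.60120053]
```

View pics/w11z.png

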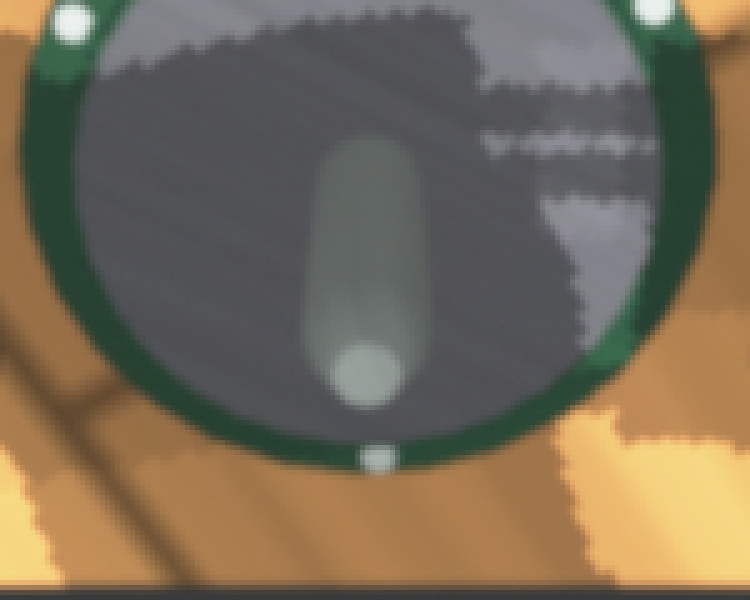

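```bash
python3 - <<'E'
from h import *
C=cam('wrist')
w=unp(C,[(252.9,254.9)],.076);print(w, (w-robot.read_state()['tool_pos'][:2])@yaw()[1][:2,1:])
E
```

```text
[[ 0.67060959 -0.13165125]] [[-0.00105353  0.00175823]]
```

Request:
{"fn": "play_rows", "kwargs": {"plan": [{"slide":[0,0,1],"roll":0,"fingers":1},{"slide":[0,0,1],"roll":0,"fingers":1},{"slide":[-1,-0.1,0.6],"roll":0,"fingers":1},{"slide":[-1,-0.1,0],"roll":0,"fingers":1},{"slide":[-1,-0.1,0],"roll":0,"fingers":1},{"slide":[-1,-0.1,0],"roll":0,"fingers":1},{"slide":[-1,-0.1,0],"roll":0,"fingers":1},{"slide":[-1,-0.1,0],"roll":0,"fingers":1},{"slide":[-1,-0.1,0],"roll":0,"fingers":1},{"slide":[-1,-0.1,0],"roll":0,"fingers":1},{"slide":[-0.15,0,0],"roll":0,"fingers":1},{"slide":[0,0,0],"roll":0,"fingers":1},{"slide":[0,0,0],"roll":0,"fingers":1}]}}

```text
t: 32.67
tool_pos: [0.4277, -0.1544, 0.1394]
orientation: [1.604, 0.894, -1.602]
force: [0.7, -0.5, -0.2]
opening: 0.0932
```

```bash
python3 look.py w12 large_flange small_flange; python3 - <<'E'
from h import *
im=cv2.imread('pics/w12.png')
cv2.imwrite('pics/w12z.png',cv2.resize(im[120:240,180:330],None,fx=5,fy=5,interpolation=cv2.INTER_NEAREST))
E
```

```text
32.675 [ 0.4277 -0.1544  0.1394] yaw -31.65 op 0.0932 F [ 0.7 -0.5 -0.2]
large_flange 0.96 [258. 183.  81.  81.] [ 0.4295 -0.1554 -0.3858  0.0733]
small_flange 0.81 [178.  24.  73.  47.] [ 4.56100e-01  1.79000e-02 -2.61084e+01  9.86000e-02]
```

View pics/w12z.png

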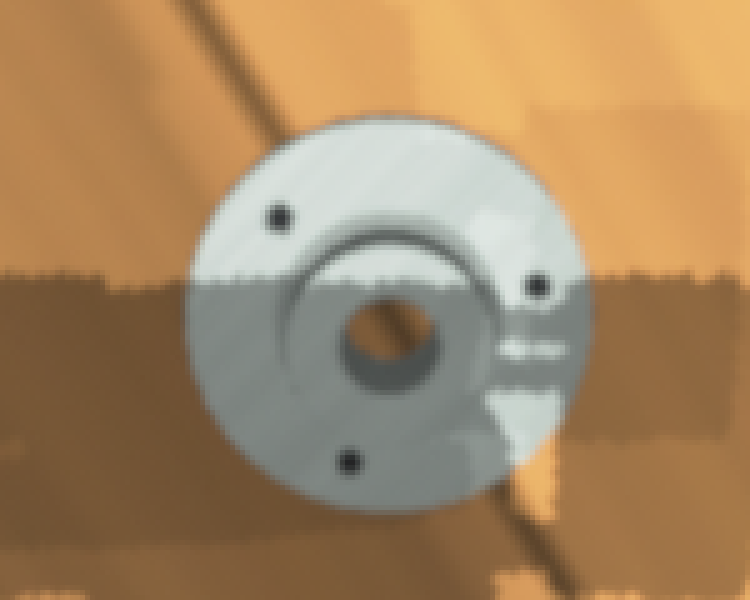

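```bash
python3 - <<'E'
from h import *
C=cam('wrist');print(unp(C,[(257.5,188.5)],.026),unp(C,[(257.5,182.2)],.006),robot.read_state()['tool_pos'])
E
```

```text
[[ 0.43001672 -0.15449874]] [[ 0.43067178 -0.15373115]] [ 0.42718494 -0.15417953  0.13881569]
```

Request:
{"fn": "play_rows", "kwargs": {"plan": [{"slide":[0.09,0,-1],"roll":0,"fingers":1},{"slide":[0,0,-1],"roll":0,"fingers":1},{"slide":[0,0,-1],"roll":0,"fingers":1},{"slide":[0,0,-0.9],"roll":0,"fingers":1},{"slide":[0,0,0],"roll":0,"fingers":1},{"slide":[0,0,0],"roll":0,"fingers":1}]}}

```text
t: 33.58
tool_pos: [0.4301, -0.1545, 0.0227]
orientation: [1.604, 0.894, -1.603]
force: [-0.5, -0.2, 1.1]
opening: 0.093
```

Request:
{"fn": "play_rows", "kwargs": {"plan": [{"slide":[0,0,-0.39],"roll":0,"fingers":1},{"slide":[0,0,0],"roll":0,"fingers":1},{"slide":[0,0,0],"roll":0,"fingers":-0.4},{"slide":[0,0,0],"roll":0,"fingers":-0.4},{"slide":[0,0,0],"roll":0,"fingers":-0.4},{"slide":[0,0,0],"roll":0,"fingers":-0.4},{"slide":[0,0,0],"roll":0,"fingers":-0.4},{"slide":[0,0,0],"roll":0,"fingers":-0.4},{"slide":[0,0,0],"roll":0,"fingers":-0.4}], "squeeze": 40}}

```text
t: 34.7
tool_pos: [0.4295, -0.1543, 0.0102]
orientation: [1.604, 0.895, -1.603]
force: [1.3, -0.2, -0.8]
opening: 0.0401
```

Request:
{"fn": "play_rows", "kwargs": {"plan": [{"slide":[0,0,0.3],"roll":0,"fingers":-0.4},{"slide":[0,0,0.7],"roll":0,"fingers":-0.4},{"slide":[0,0,1],"roll":0,"fingers":-0.4},{"slide":[0,0,1],"roll":0,"fingers":-0.4},{"slide":[0,0,0.7],"roll":0,"fingers":-0.4},{"slide":[0,0,0],"roll":0,"fingers":-0.4},{"slide":[0,0,0],"roll":0,"fingers":-0.4}]}}

```text
t: 35.58
tool_pos: [0.4287, -0.154, 0.1201]
orientation: [1.603, 0.896, -1.605]
force: [-0.6, -0.6, -4.1]
opening: 0.0401
```

```bash
python3 look.py w13; python3 - <<'E'
from h import *
im=cv2.imread('pics/w13.png')
cv2.imwrite('pics/w13z.png',cv2.resize(im[180:300,180:330],None,fx=5,fy=5,interpolation=cv2.INTER_NEAREST))
E
```

```text
35.575 [ 0.4287 -0.154   0.1201] yaw -31.68 op 0.0401 F [-0.6 -0.6 -4.1]
```

View pics/w13z.png

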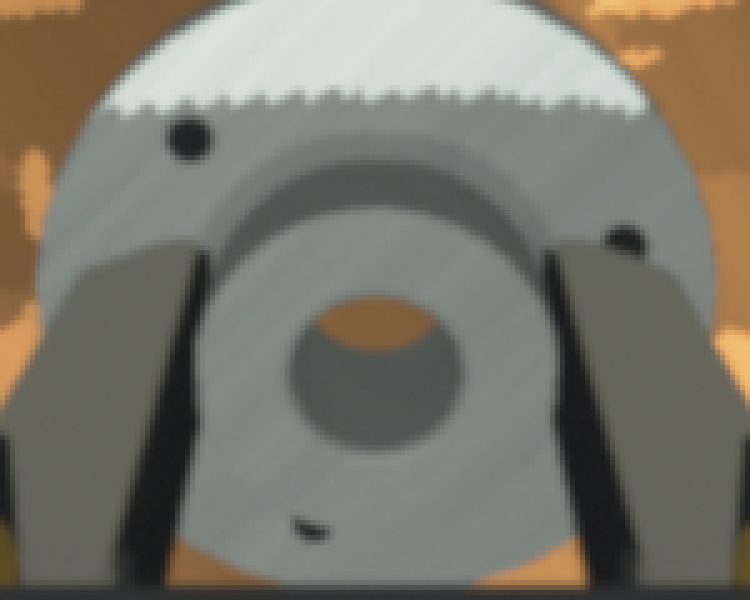

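```bash
python3 - <<'E'
from h import *
C=cam('wrist');s=robot.read_state();R=yaw()[1]
w=unp(C,[(254.8,254.2)],s['tool_pos'][2]+.0153)
d=w-s['tool_pos'][:2];print(d,d@R[:2,1:],s['tool_pos'])
print('tcp target',np.array([.6706,-.1317])-d)
E
```

```text
[[ 1.98850276e-05 -1.53413772e-04]] [[9.74880578e-05 1.20113450e-04]] [ 0.42846165 -0.15383992  0.11975635]
tcp target [[ 0.67058011 -0.13154659]]
```

Request:
{"fn": "play_rows", "kwargs": {"plan": [{"slide":[0.5,0.1,0],"roll":0,"fingers":-0.4},{"slide":[1,0.1,0],"roll":0,"fingers":-0.4},{"slide":[1,0.1,0],"roll":0,"fingers":-0.4},{"slide":[1,0.1,0],"roll":0,"fingers":-0.4},{"slide":[1,0.1,0],"roll":0,"fingers":-0.4},{"slide":[1,0.1,0],"roll":0,"fingers":-0.4},{"slide":[1,0.1,0],"roll":0,"fingers":-0.4},{"slide":[1,0.04,0],"roll":0,"fingers":-0.4},{"slide":[0.56,0,0],"roll":0,"fingers":-0.4},{"slide":[0,0,0],"roll":0,"fingers":-0.4},{"slide":[0,0,0],"roll":0,"fingers":-0.4}]}}

```text
t: 37.0
tool_pos: [0.6699, -0.1319, 0.1196]
orientation: [1.602, 0.897, -1.606]
force: [0.4, -0.0, -1.9]
opening: 0.0401
```

```bash
python3 look.py w14; python3 - <<'E'
from h import *
im=cv2.imread('pics/w14.png')
cv2.imwrite('pics/w14z.png',cv2.resize(im[180:300,180:330],None,fx=5,fy=5,interpolation=cv2.INTER_NEAREST))
for i in range(3):print(robot.read_state()['tool_pos'])
E
```

```text
37.0 [ 0.6699 -0.1319  0.1196] yaw -31.69 op 0.0401 F [ 0.4 -0.  -1.9]
[ 0.67002141 -0.13202035  0.12005494]
[ 0.67002141 -0.13202035  0.12005494]
[ 0.67002141 -0.13202035  0.12005494]
```

View pics/w14z.png

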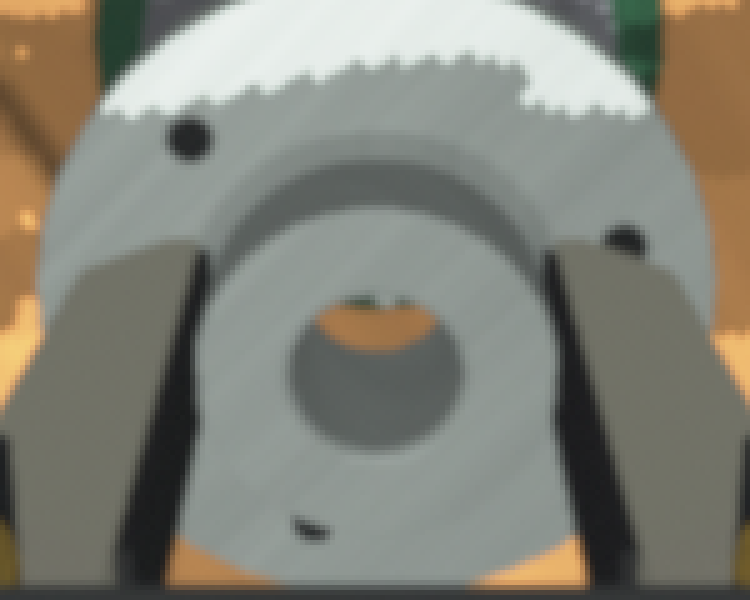

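Request:
{"fn": "play_rows", "kwargs": {"plan": [{"slide":[0.02,0.01,-0.6],"roll":0,"fingers":-0.4},{"slide":[0,0,-0.4],"roll":0,"fingers":-0.4},{"slide":[0,0,-0.3],"roll":0,"fingers":-0.4},{"slide":[0,0,0],"roll":0,"fingers":-0.4},{"slide":[0,0,0],"roll":0,"fingers":-0.4}]}}

```text
t: 37.67
tool_pos: [0.6721, -0.1319, 0.0825]
orientation: [1.604, 0.894, -1.603]
force: [0.5, -0.5, -3.8]
opening: 0.0401
```

```bash
python3 look.py w15; python3 - <<'E'
from h import *
im=cv2.imread('pics/w15.png')
cv2.imwrite('pics/w15z.png',cv2.resize(im[180:300,180:330],None,fx=5,fy=5,interpolation=cv2.INTER_NEAREST))
E
```

```text
37.675 [ 0.6721 -0.1319  0.0825] yaw -31.68 op 0.0401 F [ 0.5 -0.5 -3.8]
```

View pics/w15z.png

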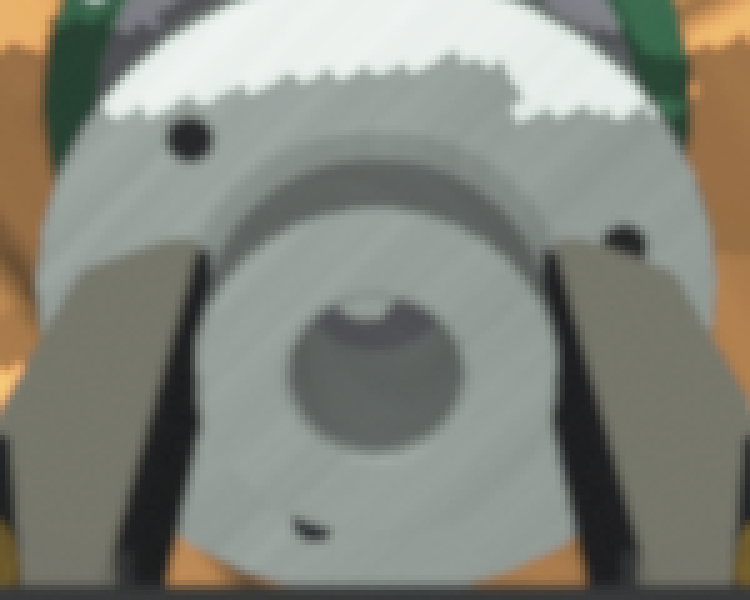

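Request:
{"fn": "play_rows", "kwargs": {"plan": [{"slide":[-0.05,0,0],"roll":0,"fingers":-0.4},{"slide":[0,0,0],"roll":0,"fingers":-0.4},{"slide":[0,0,0],"roll":0,"fingers":-0.4}]}}

```text
t: 38.1
tool_pos: [0.6704, -0.1318, 0.0823]
orientation: [1.604, 0.895, -1.603]
force: [-1.1, -0.5, -3.1]
opening: 0.0406
```

```bash
python3 look.py w16; python3 - <<'E'
from h import *
im=cv2.imread('pics/w16.png')
cv2.imwrite('pics/w16z.png',cv2.resize(im[180:300,180:330],None,fx=5,fy=5,interpolation=cv2.INTER_NEAREST))
E
```

```text
38.1 [ 0.6704 -0.1318  0.0823] yaw -31.68 op 0.0406 F [-1.1 -0.5 -3.1]
```

View pics/w16z.png

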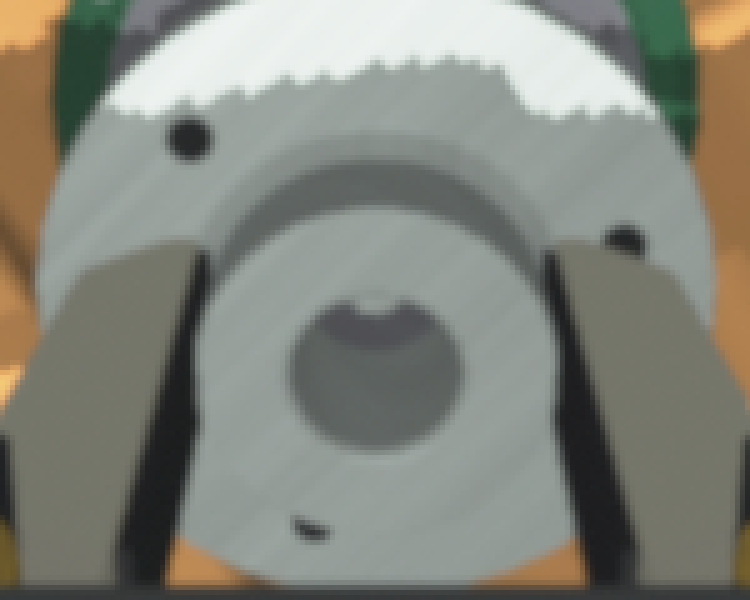

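```bash
python3 - <<'E'
from h import *
C=cam('wrist');s=robot.read_state();p=s['tool_pos'];R=yaw()[1];zt=R[:,2]
for dz in(-.002,-.001,0,.001):
  tip=np.r_[p[:2],.076]+zt*dz
  pts=[tip+zt*.004,tip-zt*.004, np.r_[p[:2],p[2]-.0105]+zt*.0095,np.r_[p[:2],p[2]-.0105]-zt*.0095,np.r_[p[:2],p[2]+.0155]-zt*.0095,np.r_[p[:2],p[2]+.0155]+zt*.0095]
  print(dz,((proj(C,np.array(pts))+.5-[180,180])*5).round(0).tolist())
E
```

```text
-0.002 [[376.0, 303.0], [376.0, 245.0], [376.0, 342.0], [376.0, 206.0], [376.0, 295.0], [376.0, 449.0]]
-0.001 [[376.0, 311.0], [376.0, 252.0], [376.0, 342.0], [376.0, 206.0], [376.0, 295.0], [376.0, 449.0]]
0 [[376.0, 318.0], [376.0, 260.0], [376.0, 342.0], [376.0, 206.0], [376.0, 295.0], [376.0, 449.0]]
0.001 [[376.0, 325.0], [376.0, 267.0], [376.0, 342.0], [376.0, 206.0], [376.0, 295.0], [376.0, 449.0]]
```

Request:
{"fn": "play_rows", "kwargs": {"plan": [{"slide":[0.01,0.015,-0.2],"roll":0,"fingers":-0.4},{"slide":[0,0,-0.2],"roll":0,"fingers":-0.4},{"slide":[0,0,-0.1],"roll":0,"fingers":-0.4},{"slide":[0,0,0],"roll":0,"fingers":-0.4},{"slide":[0,0,0],"roll":0,"fingers":-0.4}]}}

```text
t: 38.78
tool_pos: [0.6707, -0.1314, 0.0673]
orientation: [1.604, 0.895, -1.603]
force: [-0.5, 0.7, -4.1]
opening: 0.0402
```

```bash
python3 look.py w17; python3 - <<'E'
from h import *
im=cv2.imread('pics/w17.png')
cv2.imwrite('pics/w17z.png',cv2.resize(im[180:300,180:330],None,fx=5,fy=5,interpolation=cv2.INTER_NEAREST))
E
```

```text
38.775 [ 0.6707 -0.1314  0.0673] yaw -31.68 op 0.0402 F [-0.5  0.7 -4.1]
```

View pics/w17z.png

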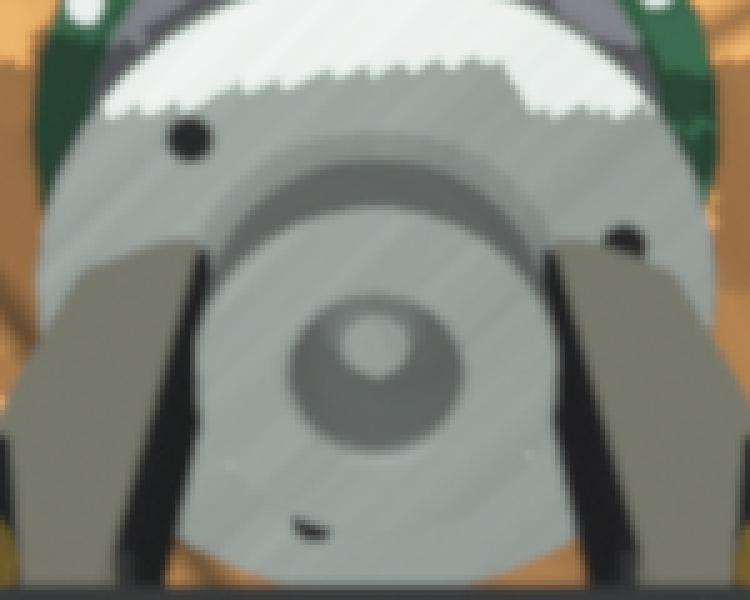

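```bash
python3 - <<'E'
from h import *
C=cam('wrist');s=robot.read_state();R=yaw()[1]
for uv,z in(((254.7,248.7),.076),((254.8,254.2),s['tool_pos'][2]+.0155)):
  d=unp(C,[uv],z)-s['tool_pos'][:2];print(d,d@R[:2,1:])
E
```

```text
[[-0.00010821 -0.00016741]] [[-4.17708547e-06  1.99290361e-04]]
[[ 3.74179730e-05 -4.29857211e-05]] [[5.44165377e-05 1.69327180e-05]]
```

Request:
{"fn": "play_rows", "kwargs": {"plan": [{"slide":[0,0,-0.25],"roll":0,"fingers":-0.4},{"slide":[0,0,-0.25],"roll":0,"fingers":-0.4},{"slide":[0,0,-0.25],"roll":0,"fingers":-0.4},{"slide":[0,0,0],"roll":0,"fingers":-0.4},{"slide":[0,0,0],"roll":0,"fingers":-0.4}]}}

```text
t: 39.45
tool_pos: [0.6706, -0.1314, 0.0446]
orientation: [1.604, 0.895, -1.604]
force: [-0.4, 0.3, -3.6]
opening: 0.0404
```

Request:
{"fn": "play_rows", "kwargs": {"plan": [{"slide":[0,0,-0.25],"roll":0,"fingers":-0.4},{"slide":[0,0,-0.2],"roll":0,"fingers":-0.4},{"slide":[0,0,-0.1],"roll":0,"fingers":-0.4},{"slide":[0,0,0],"roll":0,"fingers":-0.4},{"slide":[0,0,0],"roll":0,"fingers":-0.4}]}}

```text
t: 40.08
tool_pos: [0.6707, -0.1314, 0.0283]
orientation: [1.604, 0.895, -1.603]
force: [0.4, 0.8, -2.7]
opening: 0.04
```

Request:
{"fn": "play_rows", "kwargs": {"plan": [{"slide":[0,0,-0.04],"roll":0,"fingers":-0.4},{"slide":[0,0,-0.03],"roll":0,"fingers":-0.4},{"slide":[0,0,0],"roll":0,"fingers":-0.4}]}}

```text
t: 40.45
tool_pos: [0.6708, -0.1314, 0.0263]
orientation: [1.604, 0.895, -1.603]
force: [0.4, 1.1, -2.1]
opening: 0.0398
```

Request:
{"fn": "play_rows", "kwargs": {"plan": [{"slide":[0,0,-0.04],"roll":0,"fingers":-0.4},{"slide":[0,0,0],"roll":0,"fingers":-0.4}]}}

```text
t: 40.7
tool_pos: [0.6708, -0.1314, 0.0262]
orientation: [1.604, 0.895, -1.603]
force: [-4.6, 1.2, 7.0]
opening: 0.0403
```

Request:
{"fn": "play_rows", "kwargs": {"plan": [{"slide":[0,0,0],"roll":0,"fingers":0.4},{"slide":[0,0,0],"roll":0,"fingers":0.4},{"slide":[0,0,0],"roll":0,"fingers":0.4},{"slide":[0,0,0.6],"roll":0,"fingers":0.4},{"slide":[0,0,1],"roll":0,"fingers":0.4},{"slide":[0,0,1],"roll":0,"fingers":0.4},{"slide":[0,0,1],"roll":0,"fingers":0.4},{"slide":[0,0,0.8],"roll":0,"fingers":0.4},{"slide":[0,0,0],"roll":0,"fingers":0.4},{"slide":[0,0,0],"roll":0,"fingers":0.4}]}}

```text
t: 41.95
tool_pos: [0.6703, -0.1313, 0.1563]
orientation: [1.603, 0.895, -1.604]
force: [-0.8, -0.2, -0.3]
opening: 0.0649
```

```bash
python3 look.py w18; python3 - <<'E'
from h import *
im=cv2.imread('pics/w18.png')
cv2.imwrite('pics/w18z.png',cv2.resize(im[110:260,165:345],None,fx=4,fy=4,interpolation=cv2.INTER_NEAREST))
E
```

```text
41.95 [ 0.6703 -0.1313  0.1563] yaw -31.68 op 0.0649 F [-0.8 -0.2 -0.3]
```

View pics/w18z.png

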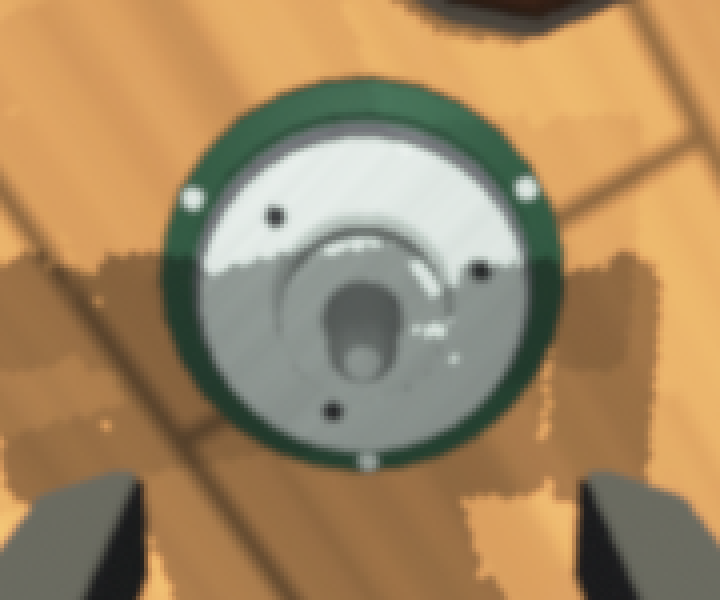

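Request:
{"fn": "play_rows", "kwargs": {"plan": [{"slide":[-0.9,0.63,0],"roll":0,"fingers":0.8},{"slide":[-0.9,0.63,0],"roll":0,"fingers":0.8},{"slide":[-0.9,0.63,0],"roll":0,"fingers":0.8},{"slide":[-0.9,0.63,0],"roll":0,"fingers":0.8},{"slide":[-0.9,0.62,-0.2],"roll":0,"fingers":0.8},{"slide":[-0.9,0.62,-0.2],"roll":0,"fingers":0.8},{"slide":[-0.9,0.62,-0.2],"roll":0,"fingers":0.8},{"slide":[-0.88,0.62,0],"roll":0,"fingers":0.8},{"slide":[0,0,0],"roll":0,"fingers":0.8},{"slide":[0,0,0],"roll":0,"fingers":0.8}]}}

```text
t: 43.25
tool_pos: [0.4553, 0.0184, 0.1384]
orientation: [1.603, 0.895, -1.604]
force: [-0.1, 0.8, -0.0]
opening: 0.0837
```

```bash
python3 look.py w19 small_flange; python3 - <<'E'
from h import *
im=cv2.imread('pics/w19.png')
cv2.imwrite('pics/w19z.png',cv2.resize(im[120:240,180:330],None,fx=5,fy=5,interpolation=cv2.INTER_NEAREST))
E
```

```text
43.25 [0.4553 0.0184 0.1384] yaw -31.69 op 0.0837 F [-0.1  0.8 -0. ]
small_flange 0.66 [254. 183.  61.  60.] [0.456  0.0178 4.4891 0.1146]
```

View pics/w19z.png

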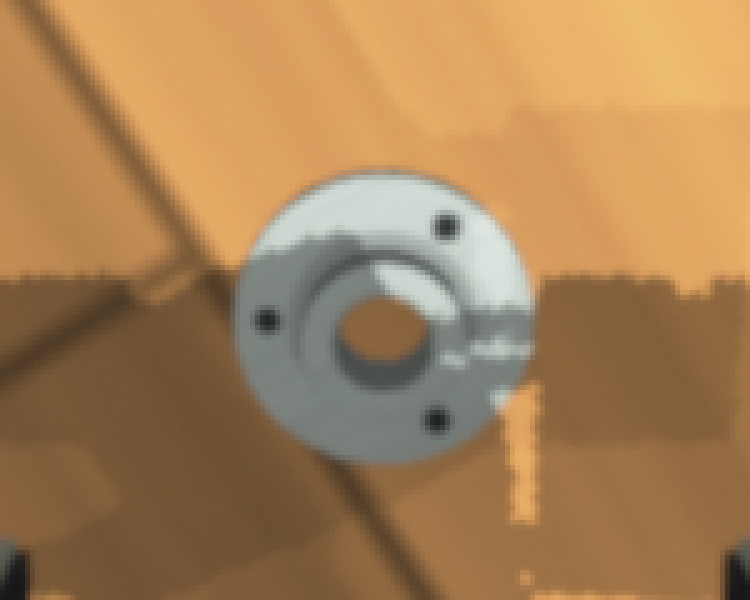

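```bash
python3 - <<'E'
from h import *
C=cam('wrist');print(unp(C,[(256.2,188.0)],.023),unp(C,[(256.2,182.8)],.005),robot.read_state()['tool_pos'])
E
```

```text
[[0.45728403 0.01825894]] [[0.45757294 0.0185971 ]] [0.45567666 0.0182126  0.13864446]
```

Request:
{"fn": "play_rows", "kwargs": {"plan": [{"slide":[0.06,0,-1],"roll":0,"fingers":0.8},{"slide":[0,0,-1],"roll":0,"fingers":0.8},{"slide":[0,0,-1],"roll":0,"fingers":0.8},{"slide":[0,0,-0.9],"roll":0,"fingers":0.8},{"slide":[0,0,0],"roll":0,"fingers":0.8},{"slide":[0,0,0],"roll":0,"fingers":0.8}]}}

```text
t: 44.1
tool_pos: [0.4579, 0.0183, 0.0227]
orientation: [1.604, 0.894, -1.603]
force: [-0.2, -0.0, -0.9]
opening: 0.0839
```

Request:
{"fn": "play_rows", "kwargs": {"plan": [{"slide":[-0.02,0,-0.43],"roll":0,"fingers":0.8},{"slide":[0,0,0],"roll":0,"fingers":0.8},{"slide":[0,0,0],"roll":0,"fingers":-0.6},{"slide":[0,0,0],"roll":0,"fingers":-0.6},{"slide":[0,0,0],"roll":0,"fingers":-0.6},{"slide":[0,0,0],"roll":0,"fingers":-0.6},{"slide":[0,0,0],"roll":0,"fingers":-0.6},{"slide":[0,0,0],"roll":0,"fingers":-0.6},{"slide":[0,0,0],"roll":0,"fingers":-0.6}], "squeeze": 40}}

```text
t: 45.22
tool_pos: [0.4565, 0.0186, 0.009]
orientation: [1.604, 0.895, -1.604]
force: [1.1, 0.1, -0.8]
opening: 0.0323
```

Request:
{"fn": "play_rows", "kwargs": {"plan": [{"slide":[0,0,0.3],"roll":0,"fingers":-0.6},{"slide":[0,0,0.7],"roll":0,"fingers":-0.6},{"slide":[0,0,1],"roll":0,"fingers":-0.6},{"slide":[0,0,1],"roll":0,"fingers":-0.6},{"slide":[0,0,0.7],"roll":0,"fingers":-0.6},{"slide":[0,0,0],"roll":0,"fingers":-0.6},{"slide":[0,0,0],"roll":0,"fingers":-0.6}]}}

```text
t: 46.1
tool_pos: [0.4558, 0.0187, 0.119]
orientation: [1.603, 0.896, -1.605]
force: [0.6, -0.3, -3.3]
opening: 0.0322
```

```bash
python3 look.py w20; python3 - <<'E'
from h import *
im=cv2.imread('pics/w20.png')
cv2.imwrite('pics/w20z.png',cv2.resize(im[180:300,180:330],None,fx=5,fy=5,interpolation=cv2.INTER_NEAREST))
E
```

```text
46.1 [0.4558 0.0187 0.119 ] yaw -31.68 op 0.0322 F [ 0.6 -0.3 -3.3]
```

View pics/w20z.png

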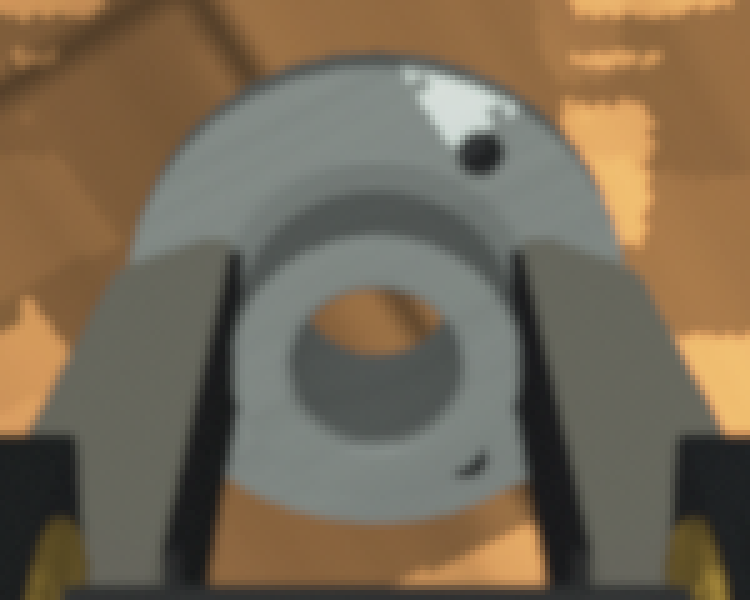

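```bash
python3 - <<'E'
from h import *
C=cam('wrist');s=robot.read_state();R=yaw()[1]
d=unp(C,[(254.8,252.3)],s['tool_pos'][2]+.0138)-s['tool_pos'][:2];print(d,d@R[:2,1:],np.array([.6706,-.1316])-d-s['tool_pos'][:2])
E
```

```text
[[0.0002149  0.00018314]] [[ 8.67152399e-05 -2.68708725e-04]] [[ 0.2149313  -0.15052016]]
```

Request:
{"fn": "play_rows", "kwargs": {"plan": [{"slide":[0.8,-0.55,0],"roll":0,"fingers":-0.6},{"slide":[0.9,-0.63,0],"roll":0,"fingers":-0.6},{"slide":[0.9,-0.63,0],"roll":0,"fingers":-0.6},{"slide":[0.9,-0.63,0],"roll":0,"fingers":-0.6},{"slide":[0.9,-0.63,0],"roll":0,"fingers":-0.6},{"slide":[0.9,-0.63,0],"roll":0,"fingers":-0.6},{"slide":[0.9,-0.63,0],"roll":0,"fingers":-0.6},{"slide":[0.9,-0.63,0],"roll":0,"fingers":-0.6},{"slide":[0.07,-0.06,0],"roll":0,"fingers":-0.6},{"slide":[0,0,-0.6],"roll":0,"fingers":-0.6},{"slide":[0,0,-0.3],"roll":0,"fingers":-0.6},{"slide":[0,0,0],"roll":0,"fingers":-0.6},{"slide":[0,0,0],"roll":0,"fingers":-0.6}]}}

```text
t: 47.78
tool_pos: [0.6714, -0.1316, 0.0932]
orientation: [1.604, 0.895, -1.603]
force: [-0.3, 1.3, -2.7]
opening: 0.0319
```

```bash
python3 look.py w21; python3 - <<'E'
from h import *
im=cv2.imread('pics/w21.png')
cv2.imwrite('pics/w21z.png',cv2.resize(im[180:300,180:330],None,fx=5,fy=5,interpolation=cv2.INTER_NEAREST))
E
```

```text
47.775 [ 0.6714 -0.1316  0.0932] yaw -31.66 op 0.0319 F [-0.3  1.3 -2.7]
```

View pics/w21z.png

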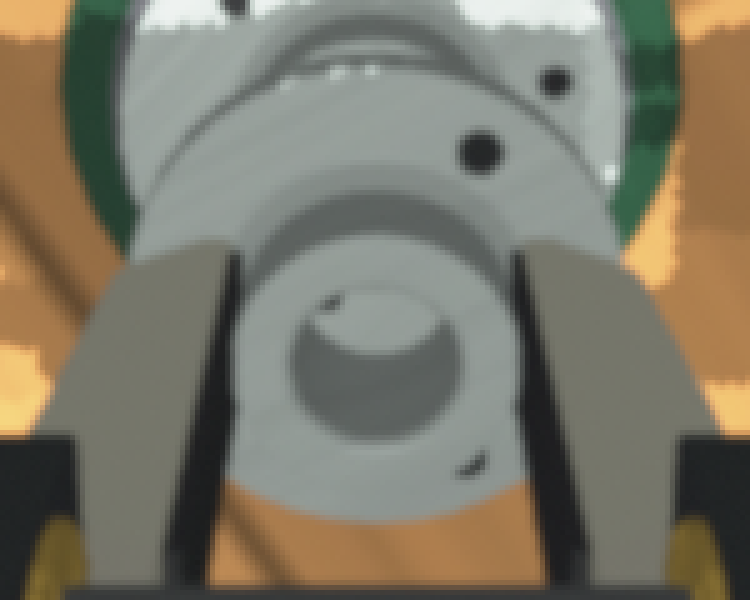

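Request:
{"fn": "play_rows", "kwargs": {"plan": [{"slide":[-0.03,0,-0.2],"roll":0,"fingers":-0.6},{"slide":[0,0,-0.3],"roll":0,"fingers":-0.6},{"slide":[0,0,0],"roll":0,"fingers":-0.6},{"slide":[0,0,0],"roll":0,"fingers":-0.6}]}}

```text
t: 48.32
tool_pos: [0.6705, -0.1319, 0.0777]
orientation: [1.603, 0.895, -1.604]
force: [0.5, 0.6, -2.1]
opening: 0.032
```

```bash
python3 look.py w22; python3 - <<'E'
from h import *
im=cv2.imread('pics/w22.png')
cv2.imwrite('pics/w22z.png',cv2.resize(im[180:300,180:330],None,fx=5,fy=5,interpolation=cv2.INTER_NEAREST))
E
```

```text
48.325 [ 0.6705 -0.1319  0.0777] yaw -31.68 op 0.032 F [ 0.5  0.6 -2.1]
```

View pics/w22z.png

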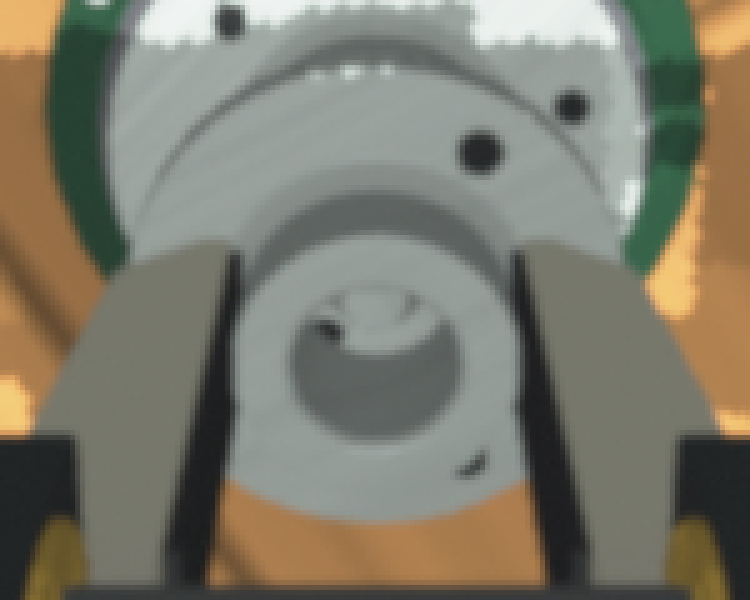

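Request:
{"fn": "play_rows", "kwargs": {"plan": [{"slide":[0,0,-0.15],"roll":0,"fingers":-0.6},{"slide":[0,0,-0.15],"roll":0,"fingers":-0.6},{"slide":[0,0,0],"roll":0,"fingers":-0.6},{"slide":[0,0,0],"roll":0,"fingers":-0.6}]}}

```text
t: 48.88
tool_pos: [0.6706, -0.1319, 0.0689]
orientation: [1.604, 0.895, -1.604]
force: [-1.2, -0.2, -2.1]
opening: 0.0321
```

```bash
python3 look.py w23; python3 - <<'E'
from h import *
im=cv2.imread('pics/w23.png')
cv2.imwrite('pics/w23z.png',cv2.resize(im[180:300,180:330],None,fx=5,fy=5,interpolation=cv2.INTER_NEAREST))
E
```

```text
48.875 [ 0.6706 -0.1319  0.0689] yaw -31.68 op 0.0321 F [-1.2 -0.2 -2.1]
```

View pics/w23z.png

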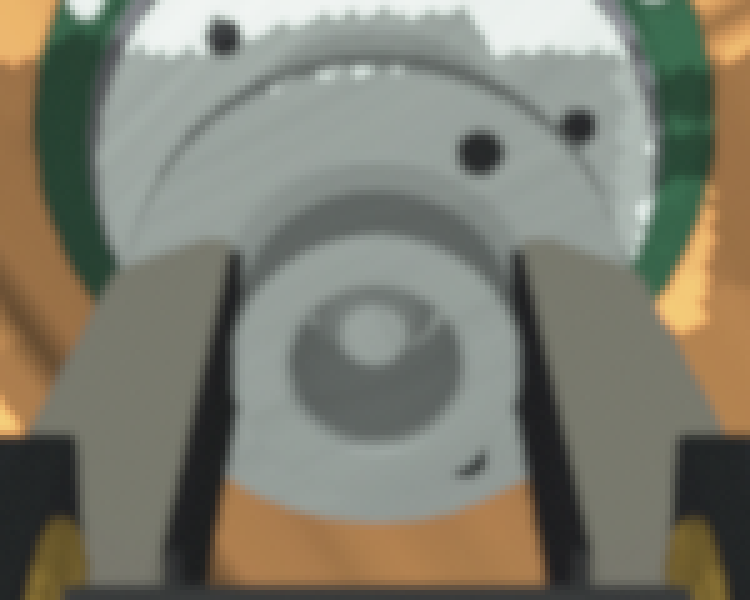

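Request:
{"fn": "play_rows", "kwargs": {"plan": [{"slide":[0,0,-0.2],"roll":0,"fingers":-0.6},{"slide":[0,0,-0.2],"roll":0,"fingers":-0.6},{"slide":[0,0,-0.13],"roll":0,"fingers":-0.6},{"slide":[0,0,0],"roll":0,"fingers":-0.6},{"slide":[0,0,0],"roll":0,"fingers":-0.6}]}}

```text
t: 49.55
tool_pos: [0.6707, -0.132, 0.0531]
orientation: [1.604, 0.895, -1.604]
force: [0.2, 0.7, -2.5]
opening: 0.0322
```

Request:
{"fn": "play_rows", "kwargs": {"plan": [{"slide":[0,0,-0.05],"roll":0,"fingers":-0.6},{"slide":[0,0,-0.04],"roll":0,"fingers":-0.6},{"slide":[0,0,0],"roll":0,"fingers":-0.6}]}}

```text
t: 49.92
tool_pos: [0.6709, -0.132, 0.051]
orientation: [1.604, 0.894, -1.603]
force: [-2.9, -0.3, 2.5]
opening: 0.0321
```

Request:
{"fn": "play_rows", "kwargs": {"plan": [{"slide":[0,0,0],"roll":0,"fingers":0.2},{"slide":[0,0,0],"roll":0,"fingers":0.2},{"slide":[0,0,0],"roll":0,"fingers":0.2},{"slide":[0,0,0.6],"roll":0,"fingers":0.2},{"slide":[0,0,1],"roll":0,"fingers":0.2},{"slide":[0,0,1],"roll":0,"fingers":0.2},{"slide":[0,0,1],"roll":0,"fingers":0.2},{"slide":[0,0,0],"roll":0,"fingers":0.2},{"slide":[0,0,0],"roll":0,"fingers":0.2}]}}

```text
t: 51.05
tool_pos: [0.6705, -0.1319, 0.1583]
orientation: [1.604, 0.895, -1.604]
force: [-0.1, -0.5, -0.5]
opening: 0.0559
```

```bash
python3 look.py w24; python3 - <<'E'
from h import *
im=cv2.imread('pics/w24.png')
cv2.imwrite('pics/w24z.png',cv2.resize(im[110:260,165:345],None,fx=4,fy=4,interpolation=cv2.INTER_NEAREST))
E
```

```text
51.05 [ 0.6705 -0.1319  0.1583] yaw -31.68 op 0.0559 F [-0.1 -0.5 -0.5]
```

View pics/w24z.png

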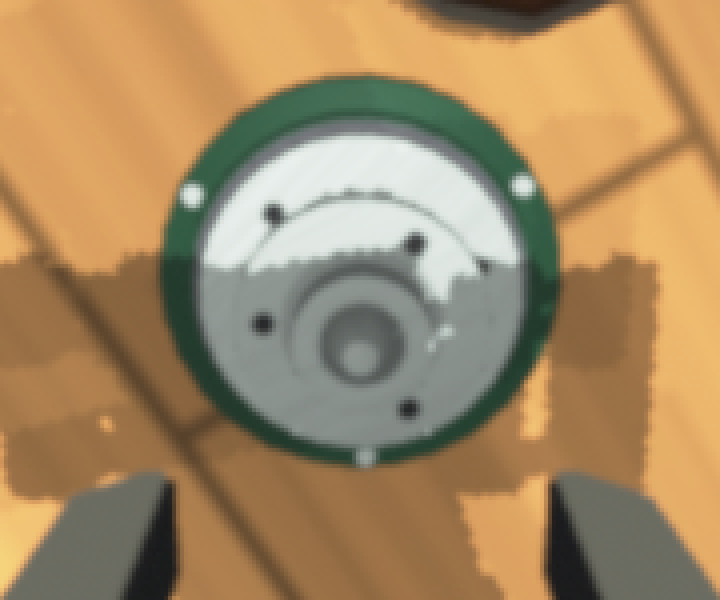

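Request:
{"fn": "play_rows", "kwargs": {"plan": [{"slide":[-0.5,0,1],"roll":0,"fingers":0.2},{"slide":[-1,0,1],"roll":0,"fingers":0.2},{"slide":[-1,0,0],"roll":0,"fingers":0.2},{"slide":[-1,0,0],"roll":0,"fingers":0.2},{"slide":[-1,0,0],"roll":0,"fingers":0.2},{"slide":[-1,0,0],"roll":0,"fingers":0.2},{"slide":[-1,0,0],"roll":0,"fingers":0.2},{"slide":[-0.5,0,0],"roll":0,"fingers":0.2},{"slide":[0,0,0],"roll":0,"fingers":0.2},{"slide":[0,0,0],"roll":0,"fingers":0.2}]}}

```text
t: 52.35
tool_pos: [0.4608, -0.1318, 0.2177]
orientation: [1.604, 0.896, -1.604]
force: [-0.2, -0.2, -0.0]
opening: 0.0561
```

```bash
python3 - <<'E'
from h import *
for c in('top','scene'):
    im=robot.read_camera(c);cv2.imwrite(f'pics/{c}F.png',im[:,:,::-1])
    if c=='scene': cv2.imwrite('pics/sFz.png',cv2.resize(im[130:310,70:430,::-1],None,fx=2.2,fy=2.2,interpolation=cv2.INTER_CUBIC))
print(robot.read_state()['t'])
E
```

```text
52.45
```

View pics/topF.png

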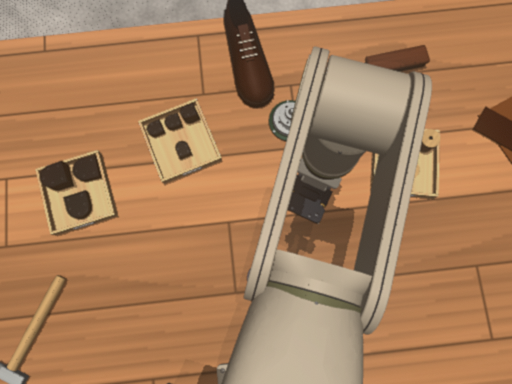

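View pics/sFz.png

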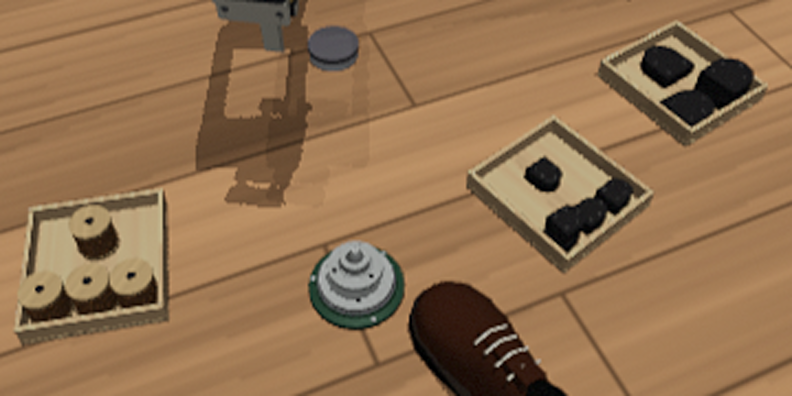

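Each heel lies flat in the tray of its size, the spool stands upright in the spool tray, and the flanges are stacked on the post. The gripper is clear of everything.

```bash
python3 -c "
from plant import robot
print(robot.close_job())"
```

```text
the job is handed in; nothing more can be done
None
```

The job is done and handed in at about 52 s, well inside the 131 s limit. I worked in the order the task lists: large heel, small heel, spool, larger flange, smaller flange.

**Heels and spool:** The last pictures show both heels flat in the trays of their own size. The spool stands upright in the spool tray. All three are clear of the walls and the stocked pieces.

**Flanges:** The larger flange met its seat with the tool 26.2 mm up, where about 26.5 mm was expected. The smaller met the larger flange's hub with the tool at 51.0 mm, as expected. Both pictures taken afterwards show them stacked disc down and hub up on the spigot, with the gripper clear.

**Disagreements between checks:**
- The first scene-camera fit of the small heel gave a wrong yaw. The top and wrist cameras agreed with each other, so I used those.
- The top camera put the flange post about 3 mm off from the wrist camera. I used the wrist measurement of the spigot tip.
- The tool was 1.5 mm off when the larger flange first came over the tip, so I corrected that before lowering it.

The force readings between moves stayed under about 10 N.

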